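Stow the compound pots and close up the drawer

ROBOT

A 6-joint arm with a two-finger parallel gripper is mounted at the origin on the work surface. World frame = base frame: x ahead of the robot, y to its left, z up, the work surface at z = 0. Lengths are in mm, angles in rad, forces in N, time in s.
With the tool pointing down it reaches from about 300 to 950 mm from the base axis. Payload 3.1 kg.
Tool frame: the origin (TCP) lies at the very end of the fingers, on their centre line; the grasp point (between the pads) lies 19 mm behind it (manip.pinch_z is the distance from the TCP to the grasp point, in mm); z points along the fingers, y is the line along which they close (so a half turn about z gives the same grasp; the last joint's range is limited). The gripper opens to 85 mm and grips with 20 to 120 N. Pads are 22 mm wide; open, the fingers measure 114 mm over their backs; the gripper's body (76 mm by 85 mm) begins 54 mm behind the grasp point. The pads swing forward as they close: fully open they stand 13 mm farther back than shut.
Start: joints at [-1.389, 0.308, 1.634, -0, 1.2, -0.07], TCP at [155.69, -605.304, 231.272] pointing down, gripper open.
Joint ranges: [-3.06, 3.06], [-0.79, 1.96], [0.05, 2.63], [-1.19, 4.34], [0.05, 2.64], [-2.94, 2.94]. Speed limits (rad/s): [2.79, 2.79, 3.14, 3.14, 3.14, 3.14].

INTERFACE

Orientations are given as a 3x3 rotation matrix whose columns are the frame's x, y, z axes.
In Python, from bench import status, eyes, workorder, manip gives the robot as it stands. The module is installed in compiled form; this text tells all that it offers.
- The arm moves only by the tool arm_command, never from a script. Its argument "motion" is text: rows parted by semicolons, each of 4 numbers parted by spaces: the shift along the tool's x, y, z each as a share of 0.4 m, from -1 to 1, then the turn about the tool's z as a share of 180 degrees, from -1 to 1. A call has 1 to 10 rows; each row is the pose to reach, as a shift and turn from the pose commanded when the call began, along the tool's axes at that moment, turning the shorter way round; what a row does not reach only later rows make up. A row lasts 1/10 s, in which the tool goes at most 50 mm and 8.59 degrees, less where a joint would pass 70% of its speed; a pose out of reach is approached as far as the arm can. A call with a number of a shift or a turn outside -1 to 1 is refused whole. A call with a gripper value outside its range is refused whole. "grip" is the opening, from 0 (shut) to 1 (fully open), set as the call begins (left out, the last holds). The fingers move at their own pace and stop on an object; the grip force is fixed at half the most. Time passes only in rows, so rows that repeat a pose let the fingers close. It gives the time, the measured TCP pose, the force, the opening and the grip force at its end, in the units of the state.
- status.get_obs(): the state, without advancing time (a new reading comes with each control period).
- eyes.snapshot(name): name is "scene" or "top" or "wrist"; returns the picture (480x640x3 uint8, red, green, blue); there is no depth.
- eyes.calibration(name): a dict with "fx", "fy", "cx", "cy" (pixels), "origin" and "rotation" of the camera in the world. Camera axes: x right, y up, looking along -z (the intrinsics and any distortion apply to the point x, -y, -z); pixel columns grow to the right and rows downward; lengths in mm; the calibration is good to about 2 mm. The wrist camera is an equidistant fisheye: a pixel r from the principal point sees the ray r / f radians off the axis. A picture is of the moment at which its call begins: read the wrist's pose just before it. calibration takes no time and is no camera call; for the wrist camera it gives the pose at the moment of the call.
- workorder.finish_job(): hands the job in; it is judged then, once.
The state is a dict: "clock": time; "joints": joint angles; "qvel": joint speeds; "tau": joint torques, N m; "tcp_pos": TCP position; "tool_rot": TCP orientation; "wrist_force": force on the tool from outside, world axes, zero at the start; "moment": the same for the moment, N m; "gripper_width": opening from 0.0 (shut) to 1.0 (fully open); "gripper_force": force on a finger pad.
Only numpy, scipy, OpenCV 4.12 (cv2) and the standard library are available. Lean on these libraries where they do the work, as an engineer would, in place of code of your own. Each camera call takes 0.05 s, during which the arm holds its last target. There are 200 camera calls.

TASK

Put the polishing things away: stand every compound pot on the bench upright in the drawer's bay, in one straight row close side by side along the back rail, then swing the keeper bar down in front of them until it is fully in its catch. Put the lid flat on the steel dop box in the front of the drawer, and last of all push the drawer fully shut. Leave the other things on the bench and on the unit where they are.

Things in the scene. Friction and masses are not known exactly. Their poses are not given: they have to be found in the camera images.
- jar0: pot of polishing compound with a red cap (may be absent): grey round body with a heavy dark foot, 38 mm diameter, 34 mm tall, and on it a round cap 22 mm diameter, 22 mm tall (56 mm in all). Origin: centre of its underside; z up through the cap.
- jar1: pot of polishing compound with a yellow cap (may be absent): grey round body with a heavy dark foot, 38 mm diameter, 34 mm tall, and on it a round cap 22 mm diameter, 22 mm tall (56 mm in all). Origin: centre of its underside; z up through the cap.
- jar2: pot of polishing compound with a green cap (may be absent): grey round body with a heavy dark foot, 38 mm diameter, 34 mm tall, and on it a round cap 22 mm diameter, 22 mm tall (56 mm in all). Origin: centre of its underside; z up through the cap.
- jar3: pot of polishing compound with a orange cap (may be absent): grey round body with a heavy dark foot, 38 mm diameter, 34 mm tall, and on it a round cap 22 mm diameter, 22 mm tall (56 mm in all). Origin: centre of its underside; z up through the cap.
- jar4: pot of polishing compound with a white cap (may be absent): grey round body with a heavy dark foot, 38 mm diameter, 34 mm tall, and on it a round cap 22 mm diameter, 22 mm tall (56 mm in all). Origin: centre of its underside; z up through the cap.
- lid: loose lid of the steel dop box: plate 86 (x) x 132 (y) x 4 mm with a 62 x 108 mm plug 6 mm deep under it and a black bar grip on top, 12 (x) x 44 (y) x 18 mm. Origin: centre of the plug's underside (plate underside 6 mm above it, grip from 10 to 28 mm above it); z up.
- box_rim (a point): centre of the open mouth of the steel dop box that is fixed in the front part of the drawer, at the height of its rim: outside 76 (x) x 122 (y) mm, inside 70 x 116 mm, walls 3 mm, 30 mm tall from the drawer floor. Axes as the drawer's. The seated lid has its origin 6 mm below this point, its axes along these (or turned by half a turn).
- lane_mid (a point): centre of the pot bay, on the drawer floor: x towards the back of the drawer, y along the bay, z up. The bay is a black mat between two low black end walls (15 mm tall) at y = +-112 mm, with a 30 mm tall rail behind, face at x = +23 mm. The shut keeper bar lies in front of the pots, its back face at x = -28 mm. Room for five pots in one row.
- keeper_hinge (a point): hinge axis of the keeper bar, at the bay's -y end, 24 mm above the drawer floor. Axis along the drawer's x. Axes as the drawer's.
- keeper_knob (a point): top of the red knob (16 mm diameter, 28 mm tall) near the free end of the keeper bar, 283 mm along the bar from the hinge and 30 mm off the bar's centre line, on its upper side when shut. The bar is a steel rod 8 mm in diameter, 302 mm long.
- keeper (a joint): angle of the keeper bar: 0 = fully down, lying across the front of the bay in its catch; 1.57 = upright. Stiff hinge: it stays where left. Within the last 0.04 rad (12 mm at the free end) it must be pressed past the catch's sprung ball (about 5 N).
- drawer (a joint): how far the drawer is pushed in: 0 = fully out, 0.24 = fully shut. The drawer slides along its x axis with about 5 N of friction.
- drawer_handle (a point): middle of the steel bar handle (120 mm long, along the drawer's y), 35 mm in front of the drawer's white front panel, 61 mm above the bench. The panel reaches from 8 to 94 mm above the bench, the drawer floor's top is at 18 mm, the unit's top at 98 mm; the unit's front face stands behind the panel and the drawer goes in under its top. Axes as the drawer's: x into the unit.
- brick: bystander: brass-coloured charging block, 58 x 40 x 22 mm. Origin: on its underside.
- oiler: bystander: grey oil bottle with red cap, 42 mm diameter, 110 mm tall. Origin: on its underside.
- tin: bystander: closed steel tin, 104 x 79 x 63 mm. Origin: on its underside.
- brush: bystander: brush lying on the bench. Origin: underside.
- wrench: bystander: wrench lying on the bench. Origin: on its underside.
- cup: bystander: white cup, 70 mm diameter, 80 mm tall. Origin: on its underside.
- quill: bystander: red stone holder with white and dark feet, 50 x 130 x 45 mm, lying on the drawer unit's top. Origin: on its underside.
There are look-alikes about, which are no part of the job. Of the things that look like the lid, the middle-sized one is meant. What is shaped like the jar4 but pink is not meant.

How it is judged (in metres and radians):
On the way, in this order (a step that is already met when the one before it is completed fails the run):
1. every pot present stands upright in the bay's row, keeper still up (x of jar0 in the frame of lane_mid between -0.013 and 0.01 m and y of jar0 in the frame of lane_mid between -0.1 and 0.1 m and z of jar0 in the frame of lane_mid between -0.005 and 0.006 m and angle between each of jar0, jar1, jar2, jar3, jar4's own z axis and vertical below 0.12 rad and (horizontal distance between jar0 and jar1 below 0.062 m or horizontal distance between jar0 and jar2 below 0.062 m or horizontal distance between jar0 and jar3 below 0.062 m or horizontal distance between jar0 and jar4 below 0.062 m) and x of jar1 in the frame of lane_mid between -0.013 and 0.01 m and y of jar1 in the frame of lane_mid between -0.1 and 0.1 m and z of jar1 in the frame of lane_mid between -0.005 and 0.006 m and (horizontal distance between jar1 and jar0 below 0.062 m or horizontal distance between jar1 and jar2 below 0.062 m or horizontal distance between jar1 and jar3 below 0.062 m or horizontal distance between jar1 and jar4 below 0.062 m) and x of jar2 in the frame of lane_mid between -0.013 and 0.01 m and y of jar2 in the frame of lane_mid between -0.1 and 0.1 m and z of jar2 in the frame of lane_mid between -0.005 and 0.006 m and (horizontal distance between jar2 and jar0 below 0.062 m or horizontal distance between jar2 and jar1 below 0.062 m or horizontal distance between jar2 and jar3 below 0.062 m or horizontal distance between jar2 and jar4 below 0.062 m) and x of jar3 in the frame of lane_mid between -0.013 and 0.01 m and y of jar3 in the frame of lane_mid between -0.1 and 0.1 m and z of jar3 in the frame of lane_mid between -0.005 and 0.006 m and (horizontal distance between jar3 and jar0 below 0.062 m or horizontal distance between jar3 and jar1 below 0.062 m or horizontal distance between jar3 and jar2 below 0.062 m or horizontal distance between jar3 and jar4 below 0.062 m) and x of jar4 in the frame of lane_mid between -0.013 and 0.01 m and y of jar4 in the frame of lane_mid between -0.1 and 0.1 m and z of jar4 in the frame of lane_mid between -0.005 and 0.006 m and (horizontal distance between jar4 and jar0 below 0.062 m or horizontal distance between jar4 and jar1 below 0.062 m or horizontal distance between jar4 and jar2 below 0.062 m or horizontal distance between jar4 and jar3 below 0.062 m) and value of joint keeper above 0.15 rad), for 0.2 s.
2. the keeper bar is down in its catch in front of the pots, drawer still out (value of joint keeper below 0.02 rad and value of joint drawer below 0.14 m), for 0.2 s.
3. the lid is on the dop box and the drawer is shut (x of lid in the frame of box_rim between -0.009 and 0.009 m and y of lid in the frame of box_rim between -0.009 and 0.009 m and z of lid in the frame of box_rim between -0.012 and -0.002 m and angle between lid's own z axis and vertical below 0.05 rad and value of joint drawer above 0.232 m), for 0.2 s.
At the end, for the whole second after the job is handed in: Every pot present stands upright (within 0.12 rad) on the bay's floor in the row between rail and keeper, no end wall crossed, its centre within 62 mm of another pot's; keeper below 0.02 rad; lid seated on the box within 9 mm, flat within 0.05 rad; drawer within 8 mm of shut; all at rest (all of step 3 and x of jar0 in the frame of lane_mid between -0.013 and 0.01 m and y of jar0 in the frame of lane_mid between -0.1 and 0.1 m and z of jar0 in the frame of lane_mid between -0.005 and 0.006 m and angle between each of jar0, jar1, jar2, jar3, jar4's own z axis and vertical below 0.12 rad and (horizontal distance between jar0 and jar1 below 0.062 m or horizontal distance between jar0 and jar2 below 0.062 m or horizontal distance between jar0 and jar3 below 0.062 m or horizontal distance between jar0 and jar4 below 0.062 m) and x of jar1 in the frame of lane_mid between -0.013 and 0.01 m and y of jar1 in the frame of lane_mid between -0.1 and 0.1 m and z of jar1 in the frame of lane_mid between -0.005 and 0.006 m and (horizontal distance between jar1 and jar0 below 0.062 m or horizontal distance between jar1 and jar2 below 0.062 m or horizontal distance between jar1 and jar3 below 0.062 m or horizontal distance between jar1 and jar4 below 0.062 m) and x of jar2 in the frame of lane_mid between -0.013 and 0.01 m and y of jar2 in the frame of lane_mid between -0.1 and 0.1 m and z of jar2 in the frame of lane_mid between -0.005 and 0.006 m and (horizontal distance between jar2 and jar0 below 0.062 m or horizontal distance between jar2 and jar1 below 0.062 m or horizontal distance between jar2 and jar3 below 0.062 m or horizontal distance between jar2 and jar4 below 0.062 m) and x of jar3 in the frame of lane_mid between -0.013 and 0.01 m and y of jar3 in the frame of lane_mid between -0.1 and 0.1 m and z of jar3 in the frame of lane_mid between -0.005 and 0.006 m and (horizontal distance between jar3 and jar0 below 0.062 m or horizontal distance between jar3 and jar1 below 0.062 m or horizontal distance between jar3 and jar2 below 0.062 m or horizontal distance between jar3 and jar4 below 0.062 m) and x of jar4 in the frame of lane_mid between -0.013 and 0.01 m and y of jar4 in the frame of lane_mid between -0.1 and 0.1 m and z of jar4 in the frame of lane_mid between -0.005 and 0.006 m and (horizontal distance between jar4 and jar0 below 0.062 m or horizontal distance between jar4 and jar1 below 0.062 m or horizontal distance between jar4 and jar2 below 0.062 m or horizontal distance between jar4 and jar3 below 0.062 m) and value of joint keeper below 0.02 rad and linear speed of each of jar0, jar1, jar2, jar3, jar4, lid below 0.02 m/s); the robot touches nothing.
It fails at once if a bystander is shifted by more than 40 mm (distance of any of brick, oiler, tin, brush, wrench, cup, quill from where it was at the start of the episode above 0.04 m).
Of jar0, jar1, jar2, jar3, jar4 only 3 to 5 are there at a start; the rules pass over those that are not, and their reading is None.
At some moment in a run one of jar0, jar1, jar2, jar3, jar4, lid may be knocked a few centimetres aside while the robot is not near it.
It also fails if it takes over 210 s, if anything falls off the work surface, if the arm or the gripper's body presses on something with over 40 N, if the wrist force passes 120 N, or if a joint passes its speed limit or range.

## Working session

There is one attempt and no reset: what is moved stays moved. The work goes in short steps, Python scripts to look and compute and a tool call to move; the robot and the scene stay as the last step left them, time stands still between calls to the robot, and variables do not carry over. Pictures are saved under pics/ and viewed, at most 14 in all, crops included, and the job is handed in when it is done.

Besides the shell and the picture viewer there is one more tool, called as name(argument=value, ...) on one line, values as JSON. arm_command: Moves the arm, as the interface text tells. Its arguments: {"type":"object","properties":{"motion":{"type":"string"},"grip":{"type":"number"}},"required":["motion"]}

```bash
mkdir -p pics; python3 - <<'E'
from bench import status, eyes
import cv2
for n in ("scene","top"):
    cv2.imwrite(f"pics/{n}0.png",eyes.snapshot(n)[:,:,::-1]); c=eyes.calibration(n); print(n,c)
print(status.get_obs())
E
```

```text
scene {'fx': 502.6013588674071, 'fy': 502.6013588674071, 'cx': 313.73257999934697, 'cy': 243.28339403506382, 'origin': array([1136.86468685,  517.70824249,  847.06291785]), 'rotation': array([[-0.63462693, -0.52350204,  0.56850178],
       [ 0.77281792, -0.42888268,  0.46777356],
       [-0.00105985,  0.73621006,  0.67675226]])}
top {'fx': 530.502886245205, 'fy': 530.502886245205, 'cx': 320.5536515757699, 'cy': 242.61312487233266, 'origin': array([ 255.57163172,    8.66263092, 1226.78459129]), 'rotation': array([[-0.02015744,  0.97733699, -0.21072749],
       [-0.99979567, -0.02002365,  0.00276883],
       [-0.00151346,  0.21074025,  0.97754092]])}
{'clock': 0.1, 'joints': array([-1.38870865e+00,  3.08916218e-01,  1.63504320e+00, -1.04494754e-05,
        1.19971534e+00, -6.97219290e-02]), 'qvel': array([ 0.00057342, -0.00156729, -0.00372437,  0.00074199, -0.00093852,
       -0.00010695]), 'tau': array([-4.98112713e-04, -4.16408229e+01, -2.77644575e+01, -1.69264745e-04,
        4.05518746e-03, -3.04986777e-06]), 'tcp_pos': array([ 155.54586636, -604.57005601,  230.17063787]), 'tool_rot': array([[ 9.68462211e-01,  2.49160184e-01, -3.86612159e-04],
       [ 2.49160447e-01, -9.68460059e-01,  2.04592421e-03],
       [ 1.35344418e-04, -2.07772874e-03, -9.99997832e-01]]), 'wrist_force': array([ 0.56565013, -0.57460672, -0.47188167]), 'moment': array([-0.04016546,  0.01970514,  0.00819377]), 'gripper_force': 0.0, 'gripper_width': 1.0009690896800674}
```

View pics/scene0.png

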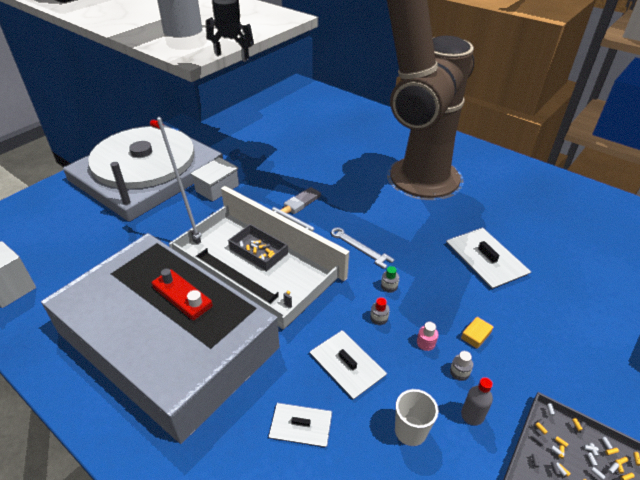

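View pics/top0.png

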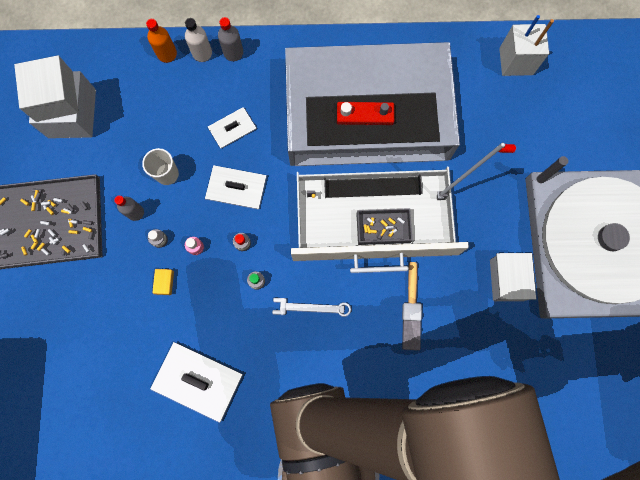

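```bash
cat > h.py <<'E'
from bench import status, eyes
import numpy as np, cv2
def ray(n,u,v,c=None):
    c=c or eyes.calibration(n); a,b=(u-c["cx"])/c["fx"],(v-c["cy"])/c["fy"]
    d=np.array([a,-b,-1.])
    if n=="wrist":
        r=np.hypot(a,b); s=np.sin(r)/max(r,1e-9); d=np.array([a*s,-b*s,-np.cos(r)])
    return c["origin"],c["rotation"]@d
def onz(n,u,v,z,c=None):
    o,d=ray(n,u,v,c); return o+d*(z-o[2])/d[2]
def tri(p,q,n="scene",m="top"):
    o1,d1=ray(n,*p);o2,d2=ray(m,*q)
    s=np.linalg.lstsq(np.c_[d1,-d2],o2-o1,rcond=None)[0]
    a,b=o1+d1*s[0],o2+d2*s[1]; return (a+b)/2,np.linalg.norm(a-b)
def proj(n,P,c=None):
    c=c or eyes.calibration(n); p=c["rotation"].T@(np.array(P,float)-c["origin"]); return c["cx"]-c["fx"]*p[0]/p[2],c["cy"]+c["fy"]*p[1]/p[2]
def blobs(im,lo,hi,amin=15):
    h=cv2.cvtColor(im,cv2.COLOR_RGB2HSV); m=cv2.inRange(h,np.array(lo),np.array(hi))
    n,l,s,ce=cv2.connectedComponentsWithStats(m)
    return [(ce[i].round(1),s[i][:5].tolist()) for i in range(1,n) if s[i][4]>=amin]
def plan(x,y,z,dx=None):
    """shares for TCP to (x,y,z), tool y axis line along angle dx (rad, mod pi)"""
    s=status.get_obs(); R=s["tool_rot"]; w=R.T@(np.array([x,y,z])-s["tcp_pos"]); t=0
    if dx is not None:
        cur=np.arctan2(R[1,1],R[0,1]); t=-((dx-cur+np.pi/2)%np.pi-np.pi/2)  # tool z is down
    print("tcp",s["tcp_pos"].round(1),"share",(w/400).round(4),"turn",round(t/np.pi,4),"q6",s["joints"][5].round(2),"clk",round(s["clock"],1))
E
python3 - <<'E'
from h import *
S=cv2.imread("pics/scene0.png")[:,:,::-1];T=cv2.imread("pics/top0.png")[:,:,::-1]
for nm,lo,hi in(("red",(0,170,90),(4,255,255)),("green",(50,120,50),(80,255,255))):
    for n,I in(("scene",S),("top",T)): print(nm,n,blobs(I,lo,hi))
for n,I in(("scene",S),("top",T)): print("white",n,[b for b in blobs(I,(0,0,150),(179,60,255),20) if b[1][4]<9000])
c=np.hstack([cv2.resize(T[155:280,285:475],None,fx=4,fy=4,interpolation=2)])
cv2.imwrite("pics/c1.png",c[:,:,::-1])
E
```

```text
red scene [(array([154.6, 123.6]), [151, 121, 8, 7, 40]), (array([181.6, 293.9]), [151, 269, 61, 51, 1061]), (array([381.1, 303.5]), [377, 299, 9, 12, 68]), (array([485.5, 384.1]), [480, 379, 11, 13, 95])]
red top [(array([224.3,  22.7]), [220, 17, 10, 13, 88]), (array([151.1,  23.8]), [146, 19, 11, 12, 87]), (array([365.8, 113.4]), [337, 102, 57, 23, 1020]), (array([508.1, 148.3]), [499, 145, 17, 7, 87]), (array([119. , 200.1]), [115, 196, 9, 10, 57]), (array([239.2, 238.6]), [235, 234, 10, 11, 74])]
green scene [(array([390.9, 272.1]), [387, 267, 9, 12, 96])]
green top [(array([254.2, 278.3]), [249, 274, 11, 10, 79])]
white scene [(array([137.6,  28.1]), [16, 0, 226, 67, 5747]), (array([205.2,  10.3]), [198, 0, 16, 26, 293]), (array([269.5,  18.5]), [239, 0, 78, 44, 1888]), (array([458.6,  51.6]), [434, 42, 39, 14, 96]), (array([432.5,  67.8]), [425, 62, 12, 10, 40]), (array([124.7, 159.5]), [64, 126, 110, 74, 3751]), (array([195. , 156.7]), [162, 126, 75, 58, 1874]), (array([  8.9, 183.7]), [0, 166, 28, 34, 489]), (array([143.7, 193.8]), [120, 179, 57, 31, 408]), (array([288.1, 22
[... 2070 characters left out ...]
37, 9, 7, 40]), (array([189.9, 242.1]), [186, 238, 9, 9, 71]), (array([238.8, 244.4]), [233, 238, 15, 11, 56]), (array([ 85. , 247.5]), [82, 244, 7, 8, 26]), (array([ 44.2, 251.3]), [41, 249, 7, 6, 24]), (array([378.2, 266.8]), [350, 253, 58, 20, 344]), (array([515. , 272.2]), [497, 253, 38, 44, 1385]), (array([253.3, 282.8]), [247, 274, 16, 14, 63]), (array([308.8, 307.2]), [272, 298, 79, 18, 623]), (array([412.5, 315.4]), [403, 303, 18, 34, 386]), (array([195.9, 381.6]), [150, 342, 92, 80, 3729]), (array([465., 402.]), [420, 393, 86, 16, 145]), (array([305. , 427.5]), [297, 396, 27, 59, 165]), (array([405.3, 456.6]), [399, 429, 17, 51, 211]), (array([279.8, 469.5]), [278, 461, 5, 16, 46])]
```

View pics/c1.png

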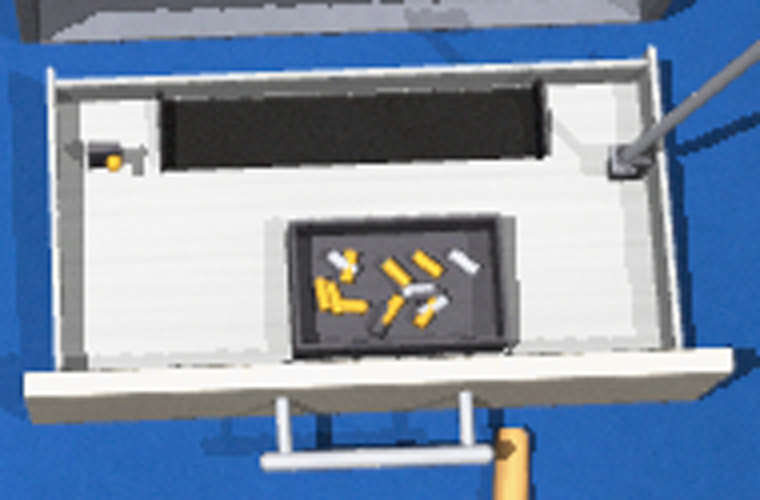

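```bash
python3 - <<'E'
from h import *
def C(x,y): return 285+(x+.5)/4-.5,155+(y+.5)/4-.5
for n,p,z in [("matTL",(170,98),18),("matTLrailtop",(170,98),48),("matTR",(535,88),18),("matTRrailtop",(535,88),48),("matBL",(170,170),18),("matBR",(538,158),18),
 ("boxTL",(289,222),48),("boxTR",(500,216),48),("boxBR",(511,350),48),("boxBL",(293,358),48),("panL",(25,376),94),("panR",(732,350),94),("hanL",(262,462),61),("hanR",(493,452),61),("hinge",(625,162),42),("catchball",(114,161),40)]:
    print(n,onz("top",*C(*p),z).round(1))
print("knob",tri((154.6,123.6),(508.1,148.3)))
for n,a,b in(("red",(381.1,303.5),(239.2,238.6)),("green",(390.9,272.1),(254.2,278.3)),("white",(465.5,355),(155.5,235.5)),("pinkw",(430,326),(189.9,242.1))): print(n,tri(a,b)[0].round(1),tri(a,b)[1].round(1),onz("top",*b,56).round(1))
T=cv2.imread("pics/top0.png")
for n,(u,v) in(("small",(231.5,127.2)),("mid",(235.2,186.7)),("big",(195.9,381.6))):
    g=cv2.inRange(cv2.cvtColor(T,cv2.COLOR_BGR2HSV),(0,0,150),(179,60,255)); _,l=cv2.connectedComponents(g); m=(l==l[int(v)+8,int(u)+15 if n!="big" else int(u)-20]).astype(np.uint8)
    c=max(cv2.findContours(m,0,2)[0],key=cv2.contourArea)[:,0]; P=np.array([onz("top",*q,10)[:2] for q in c],np.float32); print(n,cv2.minAreaRect(P))
E
```

```text
matTL [671.2 -13.6  18. ]
matTLrailtop [660.9 -13.1  48. ]
matTR [ 673.  -232.2   18. ]
matTRrailtop [ 662.6 -226.2   48. ]
matBL [626.3 -12.6  18. ]
matBR [ 629.2 -231.4   18. ]
boxTL [584.5 -79.9  48. ]
boxTR [ 585.6 -201.5   48. ]
boxBR [ 506.5 -203.4   48. ]
boxBL [504.4 -79.4  48. ]
panL [487.7  70.4  94. ]
panR [ 494.3 -315.7   94. ]
hanL [443.  -59.1  61. ]
hanR [ 446.  -187.7   61. ]
hinge [ 618.3 -277.1   42. ]
catchball [625.7  20.3  40. ]
knob (array([ 619.41119825, -338.25667771,  320.30359088]), np.float64(0.45873842089822897))
red [521.9 191.   50. ] 2.1 [521.  189.1  56. ]
green [430.6 156.4  47.9] 1.6 [429.7 154.6  56. ]
white [531.3 383.2  53.4] 7.5 [532.1 378.8  56. ]
pinkw [514.6 300.9  57.1] 1.6 [515.2 300.4  56. ]
small ((559.6739501953125, 5.55755615234375), (1645.5079345703125, 1118.89111328125), 88.86317443847656)
mid ((660.021728515625, 207.36318969726562), (131.6745147705078, 86.14521789550781), 77.53482818603516)
big ((208.60671997070312, 288.49969482421875), (172.27590942382812, 112.131103515625), 64.61288452148438)
```

```bash
python3 - <<'E'
from h import *
plan(470,40,330,0.015)
E
```

```text
tcp [ 155.5 -604.6  230.2] share [ 1.1629 -1.3652 -0.2466] turn -0.4246 q6 -0.07 clk 0.1
```

arm_command(motion="0.58 -0.68 -0.25 -0.21;0.58 -0.68 -0.25 -0.21;0.58 -0.68 -0.25 -0.21;0.58 -0.68 -0.25 -0.21;0.58 -0.68 -0.25 -0.21;0.58 -0.68 -0.25 -0.21;0.58 -0.68 -0.25 -0.21;0.58 -0.68 -0.25 -0.21;0.58 -0.68 -0.25 -0.21;0.58 -0.68 -0.25 -0.21")

```text
clock: 1.1
tcp_pos: [312.5, -284.1, 331.0]
tool_rot: [[0.611, 0.791, -0.0], [0.791, -0.611, -0.001], [-0.001, 0.0, -1.0]]
wrist_force: [0.3, 0.0, 0.3]
gripper_width: 0.999
gripper_force: 0.0
```

```bash
python3 - <<'E'
from h import *
plan(470,40,330,0.015)
E
```

```text
tcp [ 312.5 -284.1  331. ] share [ 0.8819 -0.1837  0.0018] turn -0.2142 q6 -0.18 clk 1.1
```

arm_command(motion="0.882 -0.184 0 -0.2142;0.882 -0.184 0 -0.2142;0.882 -0.184 0 -0.2142;0.882 -0.184 0 -0.2142;0.882 -0.184 0 -0.2142;0.882 -0.184 0 -0.2142;0.882 -0.184 0 -0.2142;0.882 -0.184 0 -0.2142;0.882 -0.184 0 -0.2142;0.882 -0.184 0 -0.2142")

```text
clock: 2.1
tcp_pos: [470.1, 38.2, 330.3]
tool_rot: [[-0.012, 1.0, -0.002], [1.0, 0.012, -0.001], [-0.001, -0.002, -1.0]]
wrist_force: [-0.6, -0.5, -0.2]
gripper_width: 0.996
gripper_force: 0.0
```

```bash
python3 - <<'E'
from h import *
plan(430,155,250,0.015)
import pickle
c=eyes.calibration("wrist"); I=eyes.snapshot("wrist"); pickle.dump((c,I),open("w1.pkl","wb")); print(c); cv2.imwrite("pics/w1.png",I[:,:,::-1])
E
```

```text
tcp [470.1  38.2 330.3] share [ 0.2935 -0.0962  0.2007] turn -0.0008 q6 -0.02 clk 2.1
{'fx': 371.64829954431775, 'fy': 371.64829954431775, 'cx': 319.59392468782437, 'cy': 240.46382384821422, 'origin': array([469.54964496, 119.09091545, 472.2860238 ]), 'rotation': array([[ 0.9999355 , -0.01129935, -0.00115193],
       [ 0.01109184,  0.94965145,  0.31311194],
       [-0.00244402, -0.31310452,  0.94971553]])}
```

View pics/w1.png

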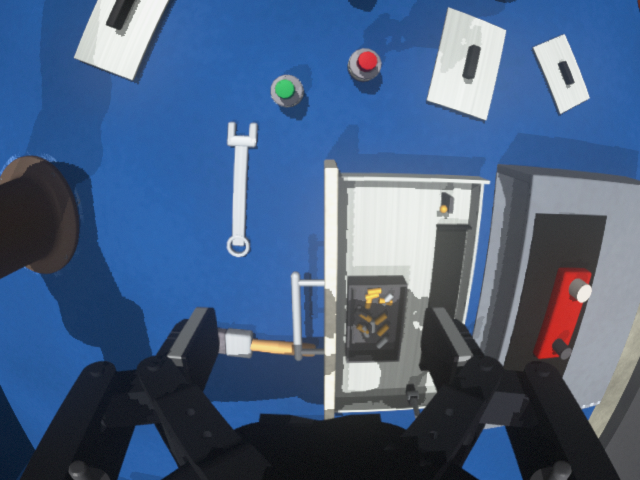

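```bash
python3 - <<'E'
from h import *
I=cv2.imread("pics/w1.png"); cv2.imwrite("pics/c2.png",cv2.resize(I[200:400,330:500],None,fx=3,fy=3,interpolation=2))
E
```

```text
(no output)
```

View pics/c2.png

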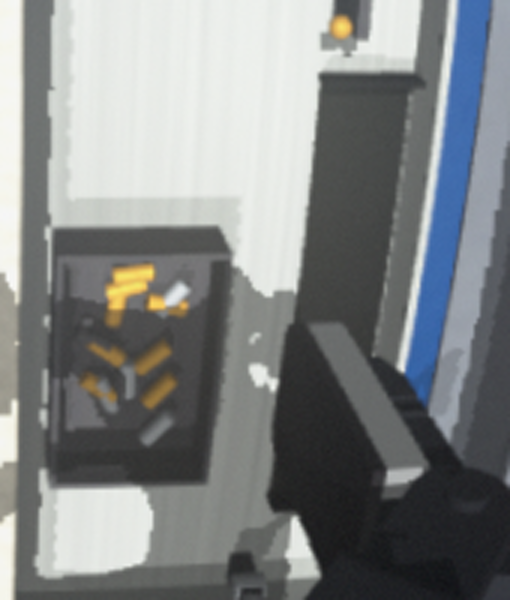

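```bash
python3 - <<'E'
from h import *
import pickle
c,I=pickle.load(open("w1.pkl","rb"))
def C(x,y): return 330+(x+.5)/3-.5,200+(y+.5)/3-.5
for n,p,z in [("base TL",(52,228),18),("rimTR",(231,256),48),("baseTR",(220,228),18),("rim BR",(208,485),48),("baseBL",(50,484),18),("matTL",(321,76),18),("mat topright",(411,88),18),("mat TR hi",(411,88),48),("matL low",(300,290),18),("matR low",(397,290),18),("wall hi",(321,76),33)]:
    print(n,onz("wrist",*C(*p),z,c).round(1))
for n,lo,hi in(("red",(0,170,90),(4,255,255)),("green",(50,120,50),(80,255,255))):
  for b in blobs(I,lo,hi): print(n,b,onz("wrist",*b[0],54,c).round(1))
E
```

```text
base TL [507.2 -79.7  18. ]
rimTR [582.3 -79.6  48. ]
baseTR [583.7 -79.6  18. ]
rim BR [ 585.4 -201.1   48. ]
baseBL [ 512.4 -221.    18. ]
matTL [623.5  -7.5  18. ]
mat topright [667.5 -12.1  18. ]
mat TR hi [654.4  -3.5  48. ]
matL low [ 626.  -111.7   18. ]
matR low [ 676.  -112.9   18. ]
wall hi [618.4  -3.3  33. ]
red (array([561.8, 315.6]), [536, 271, 55, 88, 1859]) [ 841.8 -135.4   54. ]
green (array([284.5,  88.6]), [275, 80, 20, 18, 273]) [429.4 157.   54. ]
```

```bash
python3 - <<'E'
from h import *
plan(429.7,155.5,37,0.015)
E
```

```text
tcp [470.1  38.  330.6] share [ 0.2957 -0.0963  0.7339] turn -0.0011 q6 -0.02 clk 2.1
```

arm_command(motion="0.295 -0.096 0.1 0;0.295 -0.096 0.2 0;0.295 -0.096 0.3 0;0.295 -0.096 0.5 0;0.295 -0.096 0.6 0;0.295 -0.096 0.7 0;0.295 -0.096 0.733 0;0.295 -0.096 0.733 0;0.295 -0.096 0.733 0", grip=0.8)

```text
clock: 3.05
tcp_pos: [429.7, 155.7, 37.6]
tool_rot: [[-0.012, 1.0, -0.003], [1.0, 0.012, -0.001], [-0.001, -0.003, -1.0]]
wrist_force: [0.2, 0.4, 1.0]
gripper_width: 0.799
gripper_force: 0.0
```

arm_command(motion="0 0 0 0;0 0 0 0;0 0 0 0;0 0 0 0;0 0 0 0;0 0 0 0;0 0 0 0", grip=0)

```text
clock: 3.75
tcp_pos: [432.4, 157.9, 40.7]
tool_rot: [[-0.014, 1.0, 0.004], [1.0, 0.014, 0.001], [0.001, 0.004, -1.0]]
wrist_force: [-1.6, -0.1, 10.5]
gripper_width: 0.231
gripper_force: 57.9
```

```bash
python3 - <<'E'
from h import *
plan(646.5,-170,56.5,0.015)
I=eyes.snapshot("wrist"); c=eyes.calibration("wrist")
cv2.imwrite("pics/w2.png",I[:,:,::-1])
E
```

```text
tcp [432.4 157.9  40.7] share [-0.8272  0.524  -0.0382] turn -0.0003 q6 0.24 clk 3.8
```

View pics/w2.png

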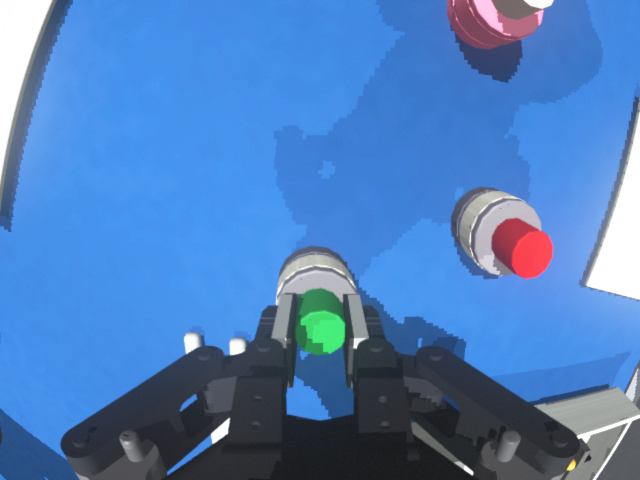

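arm_command(motion="0 0 -0.12 0;0 0 -0.24 0;-0.12 0.08 -0.33 0;-0.24 0.16 -0.33 0;-0.36 0.24 -0.33 0;-0.48 0.32 -0.33 0;-0.6 0.4 -0.33 0;-0.7 0.47 -0.33 0;-0.8 0.53 -0.33 0;-0.82 0.54 -0.33 0")

```text
clock: 4.8
tcp_pos: [651.5, -168.6, 171.0]
tool_rot: [[-0.014, 1.0, 0.001], [1.0, 0.014, -0.0], [-0.0, 0.001, -1.0]]
wrist_force: [0.5, 0.5, -0.8]
gripper_width: 0.228
gripper_force: 58.8
```

```bash
python3 - <<'E'
from h import *
plan(646.5,-170,60,0.015)
c=eyes.calibration("wrist");I=eyes.snapshot("wrist"); cv2.imwrite("pics/w3.png",I[:,:,::-1])
import pickle; pickle.dump((c,I),open("w3.pkl","wb"))
E
```

```text
tcp [ 651.5 -168.6  171. ] share [-0.0032 -0.013   0.2776] turn -0.0004 q6 -0.33 clk 4.8
```

View pics/w3.png

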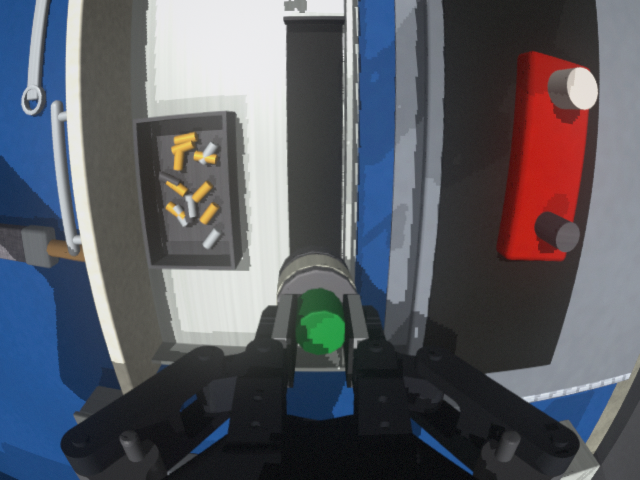

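```bash
python3 - <<'E'
from h import *
import pickle
c,I=pickle.load(open("w3.pkl","rb")); print(c["origin"])
for n,p,z in [("rimTL",(137,119),48),("rimBL",(150,268),48),("baseTR",(236,111),18),("baseBR",(243,267),18),("rimBR",(237,267),48),("mat TL",(287,22),18),("matTR",(343,16),18),("mat L200",(289,200),18),("mat R200",(343,200),18),("railtop R200",(352,200),48),("railtop R200",(343,200),48),("endwall top in",(310,22),33)]:
    print(n,onz("wrist",*p,z,c).round(1))
E
```

```text
[650.3183421  -87.89769348 313.04528719]
rimTL [511.9 -79.6  48. ]
rimBL [ 511.2 -200.8   48. ]
baseTR [584.4 -77.9  18. ]
baseBR [ 585.6 -209.9   18. ]
rimBR [ 587.3 -197.6   48. ]
mat TL [624.2  -6.   18. ]
matTR [ 6.678e+02 -5.000e-01  1.800e+01]
mat L200 [ 626.6 -150.6   18. ]
mat R200 [ 670.4 -150.1   18. ]
railtop R200 [ 675.  -143.6   48. ]
railtop R200 [ 668.4 -143.7   48. ]
endwall top in [642.6 -10.3  33. ]
```

arm_command(motion="-0.003 -0.016 0.12 0;-0.003 -0.016 0.22 0;-0.003 -0.016 0.25 0;-0.003 -0.016 0.268 0;-0.003 -0.016 0.277 0;-0.003 -0.016 0.277 0")

```text
clock: 5.45
tcp_pos: [645.8, -168.4, 61.3]
tool_rot: [[-0.014, 1.0, 0.003], [1.0, 0.014, -0.001], [-0.001, 0.003, -1.0]]
wrist_force: [-0.4, -0.1, -1.7]
gripper_width: 0.225
gripper_force: 58.9
```

arm_command(motion="0 0 0.002 0;0 0 0.002 0;0 0 0.002 0;0 0 0.002 0", grip=0.6)

```text
clock: 5.85
tcp_pos: [644.7, -168.4, 59.3]
tool_rot: [[-0.014, 1.0, 0.001], [1.0, 0.014, -0.0], [-0.0, 0.001, -1.0]]
wrist_force: [0.0, -0.1, 0.3]
gripper_width: 0.6
gripper_force: 0.0
```

arm_command(motion="0 0 -0.12 0;0.02 0 -0.24 0;0.14 -0.04 -0.3 0;0.26 -0.08 -0.3 0;0.38 -0.12 -0.3 0;0.5 -0.16 -0.3 0;0.61 -0.2 -0.3 0;0.72 -0.24 -0.3 0;0.83 -0.28 -0.3 0;0.9 -0.295 -0.3 0")

```text
clock: 6.85
tcp_pos: [519.3, 192.9, 178.7]
tool_rot: [[-0.016, 1.0, -0.001], [1.0, 0.016, 0.001], [0.001, -0.001, -1.0]]
wrist_force: [-0.5, 0.5, -1.3]
gripper_width: 0.597
gripper_force: 0.0
```

```bash
python3 - <<'E'
from h import *
plan(521.7,190,41,0.015)
c=eyes.calibration("wrist");I=eyes.snapshot("wrist"); cv2.imwrite("pics/w4.png",I[:,:,::-1])
for b in blobs(I,(0,170,90),(8,255,255)): print(b,onz("wrist",*b[0],50,c).round(1))
for b in blobs(I,(172,170,90),(179,255,255)): print(b,onz("wrist",*b[0],50,c).round(1))
E
```

```text
tcp [519.3 192.9 178.7] share [-0.0075  0.0062  0.3443] turn 0.0003 q6 0.26 clk 6.8
(array([320.7, 232.7]), [308, 216, 27, 32, 618]) [520. 191.  50.]
```

View pics/w4.png

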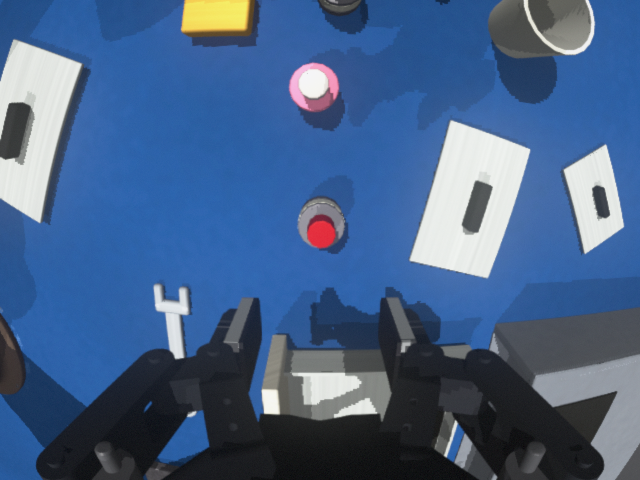

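arm_command(motion="-0.0065 0.004 0.12 0;-0.0065 0.004 0.24 0;-0.0065 0.004 0.31 0;-0.0065 0.004 0.344 0;-0.0065 0.004 0.344 0;-0.0065 0.004 0.344 0")

```text
clock: 7.5
tcp_pos: [524.3, 187.7, 42.1]
tool_rot: [[-0.013, 1.0, 0.002], [1.0, 0.013, 0.001], [0.001, 0.002, -1.0]]
wrist_force: [1.4, 0.5, 0.5]
gripper_width: 0.599
gripper_force: 0.0
```

arm_command(motion="0 0 0 0;0 0 0 0;0 0 0 0;0 0 0 0;0 0 0 0;0 0 0 0", grip=0)

```text
clock: 8.1
tcp_pos: [524.1, 187.9, 42.9]
tool_rot: [[-0.014, 1.0, 0.002], [1.0, 0.014, 0.001], [0.001, 0.002, -1.0]]
wrist_force: [-1.6, -0.6, 5.8]
gripper_width: 0.226
gripper_force: 58.0
```

arm_command(motion="0 0 -0.12 0;-0.02 0 -0.24 0;-0.14 0.05 -0.3 0;-0.26 0.1 -0.3 0;-0.38 0.14 -0.3 0;-0.5 0.18 -0.3 0;-0.61 0.22 -0.3 0;-0.72 0.26 -0.3 0;-0.784 0.291 -0.3 0;-0.784 0.291 -0.3 0")

```text
clock: 9.1
tcp_pos: [645.4, -129.5, 161.6]
tool_rot: [[-0.009, 1.0, 0.004], [1.0, 0.009, -0.003], [-0.003, 0.003, -1.0]]
wrist_force: [0.3, 0.2, -0.9]
gripper_width: 0.226
gripper_force: 58.7
```

arm_command(motion="0 0 0 0;0 0 0.08 0;0 0 0.16 0")

```text
clock: 9.4
tcp_pos: [644.4, -123.1, 98.0]
tool_rot: [[-0.015, 1.0, 0.003], [1.0, 0.015, -0.0], [-0.0, 0.003, -1.0]]
wrist_force: [0.7, 0.4, -2.2]
gripper_width: 0.224
gripper_force: 58.8
```

```bash
python3 - <<'E'
from h import *
plan(645,-124,61,0.015)
E
```

```text
tcp [ 644.4 -123.1   98. ] share [-0.0022  0.0011  0.0924] turn 0.0 q6 -0.27 clk 9.4
```

arm_command(motion="0 0 0.07 0;0 0 0.085 0;0 0 0.09 0;0 0 0.09 0;0 0 0.09 0")

```text
clock: 9.9
tcp_pos: [644.7, -124.2, 62.4]
tool_rot: [[-0.014, 1.0, 0.003], [1.0, 0.014, -0.001], [-0.001, 0.003, -1.0]]
wrist_force: [-0.6, -0.0, -0.8]
gripper_width: 0.224
gripper_force: 59.9
```

arm_command(motion="0 0 0.002 0;0 0 0.002 0;0 0 0.002 0;0 0 0.002 0", grip=0.6)

```text
clock: 10.3
tcp_pos: [643.9, -124.6, 60.5]
tool_rot: [[-0.014, 1.0, 0.001], [1.0, 0.014, -0.0], [-0.0, 0.001, -1.0]]
wrist_force: [-0.1, 1.7, 0.1]
gripper_width: 0.599
gripper_force: 0.0
```

arm_command(motion="0 0 -0.12 0;0.02 0 -0.24 0;0.14 -0.02 -0.3 0;0.26 -0.05 -0.3 0;0.38 -0.08 -0.3 0;0.5 -0.11 -0.3 0;0.62 -0.14 -0.3 0;0.74 -0.17 -0.3 0;0.86 -0.2 -0.3 0;0.98 -0.22 -0.3 0")

```text
clock: 11.3
tcp_pos: [549.2, 268.0, 180.4]
tool_rot: [[-0.014, 1.0, 0.0], [1.0, 0.014, 0.0], [0.0, 0.0, -1.0]]
wrist_force: [1.4, -0.1, -0.6]
gripper_width: 0.601
gripper_force: 0.0
```

arm_command(motion="0.12 -0.03 0 0;0.24 -0.04 0 0;0.27 -0.045 0 0;0.27 -0.045 0 0;0.27 -0.045 0 0;0.27 -0.045 0 0")

```text
clock: 11.9
tcp_pos: [531.1, 372.1, 179.9]
tool_rot: [[-0.012, 1.0, -0.0], [1.0, 0.012, -0.001], [-0.001, -0.001, -1.0]]
wrist_force: [0.5, 0.2, 0.7]
gripper_width: 0.6
gripper_force: 0.0
```

```bash
python3 - <<'E'
from h import *
plan(531.5,380,42,0.015)
c=eyes.calibration("wrist");I=eyes.snapshot("wrist"); cv2.imwrite("pics/w5.png",I[:,:,::-1])
for b in blobs(I,(0,0,200),(179,50,255),60): print(b,onz("wrist",*b[0],54,c).round(1))
E
```

```text
tcp [531.1 372.1 179.9] share [0.0201 0.0013 0.3446] turn -0.001 q6 0.53 clk 11.9
(array([295.1,   4. ]), [288, 0, 17, 10, 65]) [511.8 541.2  54. ]
(array([527.4, 235. ]), [495, 194, 73, 86, 1104]) [706.5 371.5  54. ]
(array([321.4, 210.8]), [308, 197, 28, 28, 618]) [532.2 387.9  54. ]
(array([ 44.2, 279. ]), [7, 204, 79, 157, 7301]) [260.6 321.9  54. ]
(array([551.2, 342. ]), [523, 301, 56, 84, 2536]) [766.2 259.3  54. ]
(array([292.2, 311.4]), [284, 302, 23, 23, 251]) [509.2 303.1  54. ]
(array([461.4, 333.1]), [436, 311, 56, 47, 1688]) [658.9 278.8  54. ]
(array([192.6, 435.8]), [179, 418, 25, 40, 442]) [394.3 137.7  54. ]
(array([615.9, 454.6]), [604, 448, 27, 13, 69]) [1018.2    2.3   54. ]
```

View pics/w5.png

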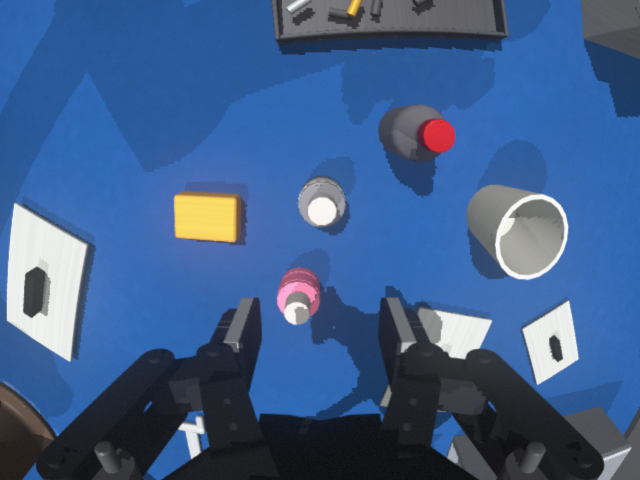

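arm_command(motion="0.035 0.002 0.12 0;0.035 0.002 0.24 0;0.035 0.002 0.31 0;0.035 0.002 0.344 0;0.035 0.002 0.344 0;0.035 0.002 0.344 0")

```text
clock: 12.55
tcp_pos: [532.9, 388.1, 43.9]
tool_rot: [[-0.013, 1.0, 0.002], [1.0, 0.013, 0.001], [0.001, 0.002, -1.0]]
wrist_force: [0.8, 0.0, -0.3]
gripper_width: 0.602
gripper_force: 0.0
```

```bash
python3 - <<'E'
from h import *
plan(531.5,386,42,0.015)
c=eyes.calibration("wrist");I=eyes.snapshot("wrist")
for b in blobs(I,(0,0,200),(179,50,255),60): print(b,onz("wrist",*b[0],54,c).round(1))
I=eyes.snapshot("top")
for b in blobs(I,(0,0,150),(179,60,255),500): print(b,onz("top",*b[0],10).round(1))
E
```

```text
tcp [532.9 388.1  43.9] share [-0.0052 -0.0035  0.0049] turn -0.0008 q6 0.55 clk 12.6
(array([309.4, 260. ]), [296, 252, 32, 16, 194]) [528.6 417.5  54. ]
(array([588.5, 265.1]), [574, 254, 28, 21, 226]) [659.1 414.5  54. ]
(array([286.3, 276.5]), [279, 262, 16, 31, 75]) [519.6 410.5  54. ]
(array([316.7, 306.6]), [279, 267, 80, 83, 4245]) [531.6 397.4  54. ]
(array([615.7, 383.8]), [578, 294, 62, 163, 5026]) [719.1 332.8  54. ]
(array([  4. , 397.3]), [0, 321, 15, 122, 784]) [316.9 309.7  54. ]
(array([465.7, 442.7]), [452, 421, 31, 41, 451]) [615.7 306.9  54. ]
(array([491.8, 474.8]), [487, 466, 10, 14, 61]) [645.2 267.6  54. ]
(array([293.6,  11.6]), [0, 0, 640, 30, 15079]) [1131.2   62.7   10. ]
(array([528.7,  39.7]), [513, 24, 36, 31, 810]) [1037.3 -537.3   10. ]
(array([369.2,  82.8]), [286, 43, 174, 108, 10701]) [ 925.5 -125.1   10. ]
(array([38.8, 81.5]), [14, 55, 51, 53, 2030]) [946.5 704.7  10. ]
(array([231.5, 127.2]), [208, 108, 48, 40, 935]) [813.  218.6  10. ]
(array([373. , 158.9]), [298, 153, 147, 13, 954]) [ 723.2 -126.3   10. ]
(array([234.3, 181.2]), [205, 165, 61, 39, 1152]) [673.3 209.7  10. ]
(array([589.5, 241.6]), [532, 170, 108, 147, 13096]) [ 507.4 -625.5   10. ]
(array([376.6, 219.1]), [291, 175, 178, 79, 6811]) [ 572.1 -128.7   10. ]
(array([515.7, 275.9]), [497, 253, 39, 47, 1656]) [ 429.9 -444.6   10. ]
(array([302.2, 307. ]), [272, 298, 68, 17, 526]) [368.2  50.2  10. ]
(array([223. , 378.6]), [197, 353, 45, 59, 838]) [213.  228.4  10. ]
```

arm_command(motion="-0.005 -0.002 0.004 0;-0.005 -0.002 0.004 0;-0.005 -0.002 0.004 0;-0.005 -0.002 0.004 0;-0.005 -0.002 0.004 0;-0.005 -0.002 0.004 0;-0.005 -0.002 0.004 0", grip=0)

```text
clock: 13.35
tcp_pos: [531.5, 386.5, 42.3]
tool_rot: [[-0.014, 1.0, 0.002], [1.0, 0.014, 0.001], [0.001, 0.002, -1.0]]
wrist_force: [-0.6, -0.2, 6.1]
gripper_width: 0.222
gripper_force: 58.7
```

```bash
python3 - <<'E'
from h import *
plan(645,-77,180,0.015)
I=eyes.snapshot("wrist"); cv2.imwrite("pics/w6.png",cv2.resize(I[200:400,200:440],None,fx=2,fy=2)[:,:,::-1])
E
```

```text
tcp [531.5 386.5  42.3] share [-1.1624  0.2682 -0.3447] turn -0.0004 q6 0.55 clk 13.3
```

View pics/w6.png

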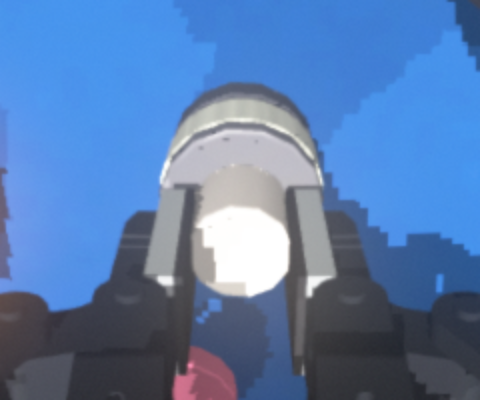

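arm_command(motion="0 0 -0.12 0;-0.02 0 -0.24 0;-0.14 0.03 -0.32 0;-0.26 0.06 -0.34 0;-0.38 0.09 -0.34 0;-0.5 0.12 -0.34 0;-0.62 0.15 -0.34 0;-0.74 0.18 -0.34 0;-0.86 0.2 -0.34 0;-0.98 0.22 -0.34 0")

```text
clock: 14.4
tcp_pos: [622.7, -3.1, 175.9]
tool_rot: [[-0.014, 1.0, -0.002], [1.0, 0.014, 0.0], [0.0, -0.002, -1.0]]
wrist_force: [1.4, 0.0, -1.9]
gripper_width: 0.225
gripper_force: 59.2
```

arm_command(motion="-0.1 0.03 0 0;-0.18 0.046 0 0;-0.18 0.046 0.08 0;-0.18 0.046 0.16 0;-0.18 0.046 0.2 0;-0.18 0.046 0.2 0;-0.18 0.046 0.2 0")

```text
clock: 15.1
tcp_pos: [642.8, -72.7, 96.9]
tool_rot: [[-0.014, 1.0, -0.0], [1.0, 0.014, 0.0], [0.0, -0.0, -1.0]]
wrist_force: [0.7, -0.3, -1.2]
gripper_width: 0.229
gripper_force: 59.2
```

```bash
python3 - <<'E'
from h import *
plan(645,-77,61,0.015)
c=eyes.calibration("wrist");I=eyes.snapshot("wrist"); cv2.imwrite("pics/w7.png",I[:,:,::-1])
E
```

```text
tcp [642.8 -72.7  96.9] share [-0.0108  0.0054  0.0896] turn -0.0003 q6 -0.19 clk 15.1
```

arm_command(motion="-0.009 0.005 0.06 0;-0.009 0.005 0.08 0;-0.009 0.005 0.0885 0;-0.009 0.005 0.0885 0;-0.009 0.005 0.0885 0")

```text
clock: 15.65
tcp_pos: [645.5, -76.6, 62.6]
tool_rot: [[-0.014, 1.0, 0.002], [1.0, 0.014, -0.0], [-0.0, 0.002, -1.0]]
wrist_force: [-0.0, 0.5, -1.4]
gripper_width: 0.229
gripper_force: 59.2
```

arm_command(motion="0 0 0.002 0;0 0 0.002 0;0 0 0.002 0;0 0 0.002 0;0 0 -0.1 0;0 0 -0.2 0;0 0 -0.3 0;0 0 -0.35 0;0 0 -0.35 0;0 0 -0.35 0", grip=0.6)

```text
clock: 16.65
tcp_pos: [644.6, -76.7, 201.4]
tool_rot: [[-0.014, 1.0, 0.0], [1.0, 0.014, -0.0], [-0.0, 0.0, -1.0]]
wrist_force: [-0.4, 0.5, -0.1]
gripper_width: 0.596
gripper_force: 0.0
```

```bash
python3 - <<'E'
from h import *
plan(619.4,-400,300,0.015)
T=eyes.snapshot("top"); c=eyes.calibration("wrist");I=eyes.snapshot("wrist"); 
o=np.full((480,800,3),0,np.uint8); o[:, :440]=I[:,100:540]; o[:440,440:]=cv2.resize(T[160:270,300:390],None,fx=4,fy=4); cv2.imwrite("pics/w8.png",o[:,:,::-1])
E
```

```text
tcp [644.6 -76.7 201.4] share [-0.8074 -0.0739 -0.2464] turn -0.0004 q6 -0.2 clk 16.6
```

View pics/w8.png

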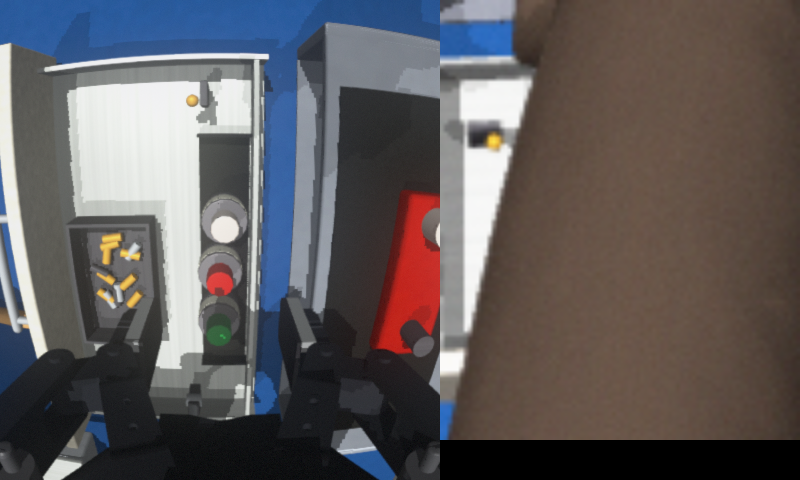

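arm_command(motion="-0.02 -0.1 -0.05 0;-0.05 -0.2 -0.1 0;-0.1 -0.3 -0.15 0;-0.15 -0.38 -0.22 0;-0.22 -0.4 -0.28 0;-0.34 -0.4 -0.28 0;-0.46 -0.4 -0.27 0;-0.58 -0.4 -0.26 0;-0.7 -0.4 -0.26 0;-0.8 -0.4 -0.26 0", grip=0)

```text
clock: 17.75
tcp_pos: [487.8, -400.6, 302.3]
tool_rot: [[-0.013, 1.0, -0.003], [1.0, 0.013, 0.003], [0.003, -0.003, -1.0]]
wrist_force: [0.7, 0.1, -0.3]
gripper_width: 0.0
gripper_force: 0.0
```

arm_command(motion="0 0 0 0;0 0.11 0 0;0 0.22 0 0;0 0.33 0 0;0 0.33 0 0;0 0.33 0 0")

```text
clock: 18.35
tcp_pos: [621.0, -395.1, 301.9]
tool_rot: [[-0.016, 1.0, -0.005], [1.0, 0.016, 0.003], [0.003, -0.005, -1.0]]
wrist_force: [-0.1, -0.4, -0.2]
gripper_width: -0.002
gripper_force: 0.0
```

```bash
python3 - <<'E'
from h import *
s=status.get_obs(); R=s["tool_rot"]; t=s["tcp_pos"]; print(t,s["clock"])
for f in np.radians(np.r_[103,np.arange(98,0,-6),6,4]):
    cy,cz=-277.1+284.6*np.cos(f),42+284.6*np.sin(f)
    P=np.array([619.4-0.014*(cy+338),cy-11,cz-(8*np.sin(f) if f>.7 else 0)])
    print(round(np.degrees(f)),P.round(0),(R.T@(P-t)/400).round(3))
print(eyes.calibration("wrist")["origin"]); cv2.imwrite("pics/w9.png",eyes.snapshot("wrist")[:,:,::-1])
E
```

```text
[ 621.04889258 -395.13646645  301.89652458] 18.35
103 [ 619. -352.  312.] [ 0.108 -0.002 -0.024]
98 [ 619. -328.  316.] [ 0.169 -0.002 -0.034]
92 [ 619. -298.  318.] [ 0.243 -0.002 -0.04 ]
86 [ 618. -268.  318.] [ 0.317 -0.002 -0.039]
80 [ 618. -239.  314.] [ 0.391 -0.002 -0.03 ]
74 [ 617. -210.  308.] [ 0.464 -0.002 -0.013]
68 [ 617. -181.  298.] [ 0.534 -0.002  0.01 ]
62 [ 617. -154.  286.] [ 0.602 -0.001  0.041]
56 [ 616. -129.  271.] [ 0.665 -0.001  0.079]
50 [ 616. -105.  254.] [ 0.725 -0.001  0.123]
44 [616. -83. 234.] [ 0.779 -0.     0.172]
38 [615. -64. 217.] [ 0.828 -0.     0.215]
32 [615. -47. 193.] [0.87  0.    0.276]
26 [615. -32. 167.] [0.906 0.001 0.341]
20 [615. -21. 139.] [0.935 0.001 0.41 ]
14 [615. -12. 111.] [0.956 0.001 0.481]
8 [615.  -6.  82.] [0.97  0.002 0.554]
2 [615.  -4.  52.] [0.977 0.002 0.628]
6 [615.  -5.  72.] [0.973 0.002 0.579]
4 [615.  -4.  62.] [0.975 0.002 0.603]
[ 620.57471119 -314.90797754  444.22002725]
```

View pics/w9.png

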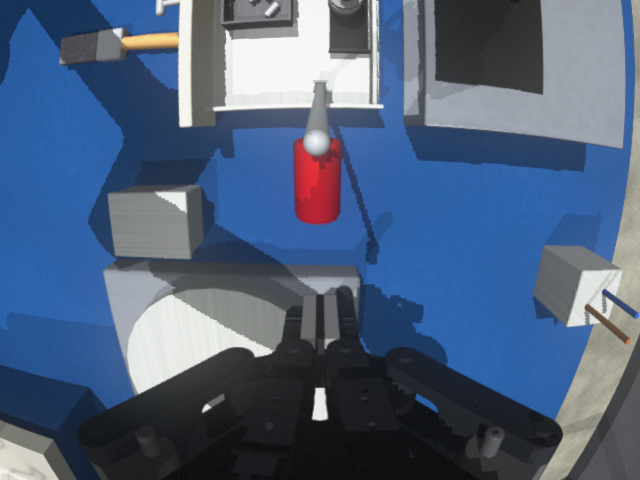

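arm_command(motion="0.1 -0.004 -0.024 0;0.169 -0.004 -0.034 0;0.243 -0.004 -0.04 0;0.317 -0.004 -0.039 0;0.391 -0.004 -0.03 0;0.464 -0.004 -0.013 0;0.534 -0.004 0.01 0;0.602 -0.004 0.041 0;0.665 -0.004 0.079 0;0.665 -0.004 0.079 0")

```text
clock: 19.4
tcp_pos: [612.5, -127.9, 271.5]
tool_rot: [[-0.016, 1.0, -0.005], [1.0, 0.016, 0.003], [0.003, -0.005, -1.0]]
wrist_force: [-0.6, 0.6, -0.3]
gripper_width: 0.004
gripper_force: 0.0
```

```bash
python3 - <<'E'
from h import *
s=status.get_obs(); R=s["tool_rot"]; t=s["tcp_pos"]; print(t,s["clock"])
for f in np.radians(np.r_[56:2:-6]):
    cy,cz=-277.1+284.6*np.cos(f),42+284.6*np.sin(f)
    P=np.array([619.4-0.014*(cy+338),cy-11,cz-(8*np.sin(f) if f>.7 else 0)])
    print(round(np.degrees(f)),P.round(0),(R.T@(P-t)/400).round(3))
cv2.imwrite("pics/w10.png",eyes.snapshot("wrist")[:,:,::-1])
E
```

```text
[ 612.52826529 -127.88328991  271.54008308] 19.4
56 [ 616. -129.  271.] [-0.003  0.009  0.001]
50 [ 616. -105.  254.] [0.057 0.01  0.044]
44 [616. -83. 234.] [0.111 0.01  0.094]
38 [615. -64. 217.] [0.16  0.01  0.136]
32 [615. -47. 193.] [0.202 0.011 0.197]
26 [615. -32. 167.] [0.238 0.011 0.263]
20 [615. -21. 139.] [0.267 0.012 0.331]
14 [615. -12. 111.] [0.289 0.012 0.402]
8 [615.  -6.  82.] [0.303 0.013 0.476]
```

View pics/w10.png

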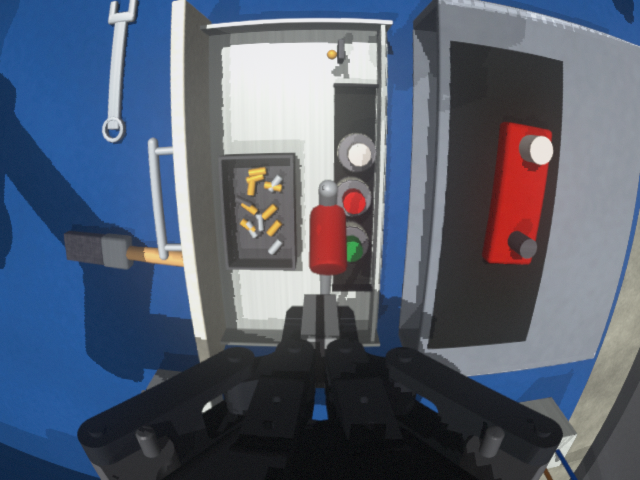

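arm_command(motion="0.057 0.01 0.044 0;0.111 0.01 0.094 0;0.16 0.01 0.136 0;0.202 0.011 0.197 0;0.238 0.011 0.263 0;0.267 0.012 0.331 0;0.289 0.012 0.402 0;0.303 0.013 0.476 0;0.303 0.013 0.476 0;0.303 0.013 0.476 0")

```text
clock: 20.45
tcp_pos: [619.4, -11.0, 84.1]
tool_rot: [[-0.013, 1.0, -0.0], [1.0, 0.013, -0.001], [-0.001, -0.0, -1.0]]
wrist_force: [0.9, 0.4, 0.2]
gripper_width: -0.001
gripper_force: 0.0
```

arm_command(motion="0.005 0 0.015 0;0.005 0 0.03 0;0.005 0 0.035 0;0.005 0 0.035 0;0.005 0 0.035 0")

```text
clock: 20.95
tcp_pos: [619.8, -8.2, 70.0]
tool_rot: [[-0.014, 1.0, 0.001], [1.0, 0.014, -0.001], [-0.001, 0.001, -1.0]]
wrist_force: [-0.1, -2.2, -0.1]
gripper_width: -0.002
gripper_force: 0.8
```

arm_command(motion="0.02 0 0.01 0;0.02 0 0.02 0;0.02 0 0.03 0;0.02 0 0.03 0")

```text
clock: 21.35
tcp_pos: [624.8, -7.1, 60.8]
tool_rot: [[-0.017, 1.0, 0.012], [1.0, 0.018, -0.012], [-0.012, 0.012, -1.0]]
wrist_force: [3.2, -19.8, -1.6]
gripper_width: 0.004
gripper_force: 8.3
```

```bash
python3 - <<'E'
from h import *
I=eyes.snapshot("scene")
print(blobs(I,(0,150,60),(6,255,255),8)); print(status.get_obs()["wrist_force"])
for P in [(615,6,72),(615,6,58)]: print(proj("scene",P))
E
```

```text
[(array([232.3, 262.7]), [228, 257, 10, 13, 83]), (array([181.3, 294.5]), [151, 269, 62, 51, 1183]), (array([285., 280.]), [282, 275, 7, 12, 53]), (array([484.9, 384.6]), [479, 379, 13, 13, 111])]
[  2.90534185 -18.96960924  -1.45093348]
(np.float64(283.6654696985206), np.float64(280.22325604087087))
(np.float64(283.9386632716069), np.float64(284.7373614558455))
```

arm_command(motion="-0.03 0 0 0;-0.03 0 -0.06 0;-0.03 0 -0.1 0;0.03 0 -0.1 0;0.03 0 -0.1 0;0.03 0 -0.1 0;0.03 0 -0.1 0")

```text
clock: 22.1
tcp_pos: [618.7, 12.2, 97.2]
tool_rot: [[-0.014, 1.0, -0.001], [1.0, 0.014, -0.0], [-0.0, -0.001, -1.0]]
wrist_force: [0.1, 0.5, 0.6]
gripper_width: -0.001
gripper_force: 0.0
```

```bash
python3 - <<'E'
from h import *
I=eyes.snapshot("scene")
print(blobs(I,(0,150,60),(6,255,255),8))
c=eyes.calibration("wrist");W=eyes.snapshot("wrist")
for b in blobs(W,(0,150,60),(6,255,255),8): print(b,onz("wrist",*b[0],72,c).round(0))
plan(615,6,72)
cv2.imwrite("pics/w11.png",np.hstack([cv2.resize(I[200:330,180:340],(492,400)),cv2.resize(W[200:440,220:400],(300,400))])[:,:,::-1])
E
```

```text
[(array([232.8, 262. ]), [229, 256, 9, 14, 76]), (array([181.3, 294.5]), [151, 269, 62, 51, 1180]), (array([286.2, 281.3]), [284, 276, 5, 11, 42]), (array([484.7, 384.7]), [479, 379, 12, 13, 114])]
(array([296.6, 298.1]), [287, 290, 24, 18, 235]) [607.   7.  72.]
(array([586.5, 421.4]), [539, 368, 101, 112, 5039]) [ 840. -116.   72.]
tcp [618.8  11.9  97.1] share [-0.0146 -0.0096  0.0627] turn 0.0 q6 -0.06 clk 22.2
```

View pics/w11.png

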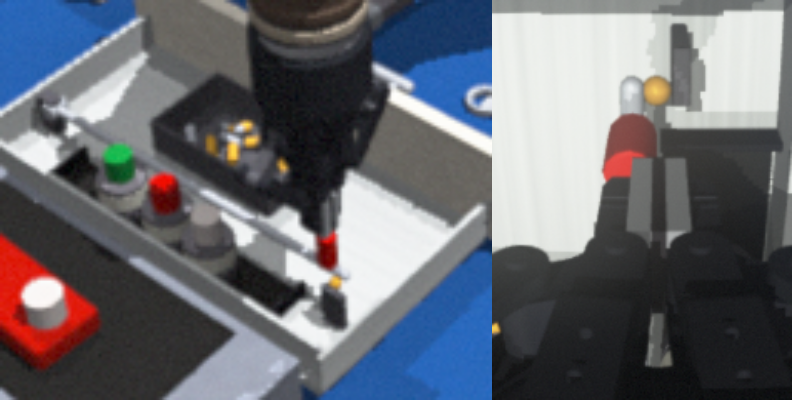

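arm_command(motion="-0.012 -0.018 0 0;-0.012 -0.018 0.03 0;-0.012 -0.018 0.05 0;-0.012 -0.018 0.06 0;-0.012 -0.018 0.07 0;-0.012 -0.018 0.07 0")

```text
clock: 22.8
tcp_pos: [613.1, 7.2, 71.6]
tool_rot: [[-0.014, 1.0, 0.001], [1.0, 0.014, -0.0], [-0.0, 0.001, -1.0]]
wrist_force: [-2.7, 0.3, 10.5]
gripper_width: -0.001
gripper_force: 5.2
```

arm_command(motion="0 0 0.01 0;0 0 0.02 0;0 0 0.02 0")

```text
clock: 23.1
tcp_pos: [620.2, 7.4, 70.6]
tool_rot: [[-0.014, 1.0, 0.016], [1.0, 0.014, -0.0], [-0.0, 0.016, -1.0]]
wrist_force: [-3.1, 1.8, 29.0]
gripper_width: -0.001
gripper_force: 14.9
```

arm_command(motion="0 0 -0.1 0;0 0 -0.2 0;0 0 -0.3 0;0.12 0.03 -0.3 0.04;0.24 0.05 -0.3 0.074;0.36 0.08 -0.3 0.074;0.36 0.1 -0.3 0.074;0.36 0.1 -0.3 0.074;0.36 0.1 -0.3 0.074", grip=0.6)

```text
clock: 24.0
tcp_pos: [649.5, 151.0, 180.6]
tool_rot: [[0.217, 0.976, -0.002], [0.976, -0.217, -0.001], [-0.001, -0.001, -1.0]]
wrist_force: [0.5, -0.1, 1.0]
gripper_width: 0.601
gripper_force: 0.0
```

```bash
python3 - <<'E'
from h import *
I=eyes.snapshot("scene");T=eyes.snapshot("top")
a=blobs(I,(0,150,60),(6,255,255),8);b=blobs(T,(0,150,60),(6,255,255),8)
print([x[0] for x in a]);print([x[0] for x in b])
c=eyes.calibration("wrist");W=eyes.snapshot("wrist"); cv2.imwrite("pics/w12.png",W[:,:,::-1])
# lid plate white contour in wrist
m=cv2.inRange(cv2.cvtColor(W,cv2.COLOR_RGB2HSV),(0,0,140),(179,60,255))
for k in cv2.findContours(m,0,2)[0]:
    if cv2.contourArea(k)>1500:
        P=np.array([onz("wrist",*q[0],10,c)[:2] for q in k],np.float32); print("wrist rect",cv2.minAreaRect(P))
d=cv2.inRange(cv2.cvtColor(W,cv2.COLOR_RGB2HSV),(0,0,0),(179,255,70))
for k in cv2.findContours(d,0,2)[0]:
    if 300<cv2.contourArea(k)<4000:
        P=np.array([onz("wrist",*q[0],28,c)[:2] for q in k],np.float32); print("dark",cv2.boundingRect(k),cv2.minAreaRect(P))
plan(660,207.4,15,np.radians(-12.5))
E
```

```text
[array([230. , 264.4]), array([181.2, 294.6]), array([283.5, 285.6]), array([485.1, 384.7])]
[array([224.6,  22.8]), array([151.6,  24.3]), array([366.6, 113.5]), array([374.7, 179.5]), array([318.6, 193.8]), array([119.6, 200.8])]
wrist rect ((573.5426635742188, -17.949676513671875), (137.587646484375, 77.10785675048828), 68.5670394897461)
wrist rect ((1031.68017578125, -204.058837890625), (222.5924530029297, 649.9996337890625), 32.4010124206543)
wrist rect ((657.8308715820312, 208.75254821777344), (131.90689086914062, 86.13059997558594), 77.59423065185547)
wrist rect ((810.6694946289062, 220.4110565185547), (65.86819458007812, 101.2542495727539), 29.90728759765625)
dark (617, 434, 23, 46) ((1143.2989501953125, -436.16595458984375), (181.18690490722656, 44.973880767822266), 89.44451141357422)
dark (0, 370, 23, 60) ((108.06045532226562, -33.18787384033203), (170.89866638183594, 49.269962310791016), 43.86904525756836)
dark (620, 71, 20, 43) ((985.3411254882812, 221.09835815429688), (44.4288330078125, 31.820581436157227), 78.96286010742188)
dark (625, 42, 15, 28) ((998.6539916992188, 260.06182861328125), (32.38823699951172, 23.3363094329834), 74.27339935302734)
dark (353, 0, 28, 24) ((722.8145141601562, 310.67376708984375), (19.917428970336914, 22.597509384155273), 80.69054412841797)
tcp [649.6 150.3 181.1] share [ 0.1453 -0.0054  0.4151] turn -0.0008 q6 0.38 clk 24.1
```

arm_command(motion="0.12 -0.009 0.05 0;0.146 -0.0095 0.15 0;0.146 -0.0095 0.26 0;0.146 -0.0095 0.35 0;0.146 -0.0095 0.39 0;0.146 -0.0095 0.414 0;0.146 -0.0095 0.414 0;0.146 -0.0095 0.414 0")

```text
clock: 24.95
tcp_pos: [660.8, 209.6, 18.0]
tool_rot: [[0.218, 0.976, 0.003], [0.976, -0.218, 0.001], [0.002, 0.003, -1.0]]
wrist_force: [-0.1, -0.3, 0.2]
gripper_width: 0.599
gripper_force: 0.0
```

arm_command(motion="0 0 0 0;0 0 0 0;0 0 0 0;0 0 0 0;0 0 0 0;0 0 0 0", grip=0)

```text
clock: 25.55
tcp_pos: [660.2, 210.0, 17.7]
tool_rot: [[0.217, 0.976, 0.002], [0.976, -0.217, 0.001], [0.001, 0.002, -1.0]]
wrist_force: [-1.5, -0.5, 5.7]
gripper_width: 0.115
gripper_force: 62.3
```

```bash
python3 - <<'E'
from h import *
print(tri((283.5,285.6),(318.6,193.8)))
plan(548,-140.5,180,0.015)
E
```

```text
(array([620.51241579,   8.44685005,  61.93053633]), np.float64(2.2281305082213523))
tcp [660.2 210.   17.7] share [-0.9158 -0.0827 -0.407 ] turn -0.0744 q6 0.46 clk 25.6
```

arm_command(motion="0 0 -0.12 0;0 0 -0.24 0;-0.1 -0.01 -0.36 -0.02;-0.22 -0.02 -0.4 -0.0744;-0.34 -0.03 -0.4 -0.0744;-0.46 -0.04 -0.4 -0.0744;-0.58 -0.05 -0.4 -0.0744;-0.7 -0.065 -0.4 -0.0744;-0.82 -0.075 -0.4 -0.0744;-0.91 -0.083 -0.4 -0.0744")

```text
clock: 26.55
tcp_pos: [545.8, -140.7, 175.4]
tool_rot: [[-0.014, 1.0, -0.001], [1.0, 0.014, -0.0], [-0.0, -0.001, -1.0]]
wrist_force: [0.1, -0.7, -1.6]
gripper_width: 0.12
gripper_force: 61.3
```

arm_command(motion="0 0 0.01 0;0 0 0.01 0;0 0 0.01 0;0 0 0.01 0")

```text
clock: 26.95
tcp_pos: [547.8, -137.2, 171.7]
tool_rot: [[-0.017, 1.0, -0.0], [1.0, 0.017, 0.0], [0.0, -0.0, -1.0]]
wrist_force: [-0.0, 0.9, -1.2]
gripper_width: 0.113
gripper_force: 61.3
```

```bash
python3 - <<'E'
from h import *
plan(548,-138.5,63,0.015)
c=eyes.calibration("wrist");W=eyes.snapshot("wrist"); cv2.imwrite("pics/w13.png",W[:,:,::-1])
z=status.get_obs()["tcp_pos"][2]-17.7+10
# plate visible contour: rows of +y edge and left/right edges
g=cv2.inRange(cv2.cvtColor(W,cv2.COLOR_RGB2HSV),(0,0,120),(179,60,255))
for k in cv2.findContours(g,0,2)[0]:
    if cv2.contourArea(k)>1500:
        print(cv2.boundingRect(k)); a=cv2.approxPolyDP(k,4,True)[:,0]
        for q in a: print(q, onz("wrist",*q,z,c).round(1)[:2],onz("wrist",*q,18,c).round(1)[:2])
E
```

```text
tcp [ 547.8 -137.2  171.7] share [-0.0035  0.0004  0.2717] turn 0.0005 q6 -0.34 clk 26.9
(426, 13, 51, 55)
[449  13] [599.1  -6.2] [650.2  42.8]
[443  55] [596.3 -25.4] [644.9   5.1]
[439  58] [594.6 -26.9] [641.4   2.1]
[434  52] [592.4 -24.5] [637.1   6.7]
[426  57] [589.  -27.1] [630.4   1.7]
[430  62] [590.8 -29. ] [633.8  -2.2]
[476  67] [611.3 -28.6] [674.4  -1.3]
[475  18] [610.9  -6.5] [673.6  42.2]
(471, 7, 54, 358)
[506   7] [626.2   1.8] [703.9  58.8]
[501 194] [627.5 -82.6] [ 706.4 -108.1]
[471 364] [ 628.9 -173.4] [ 709.1 -287.5]
[485 362] [ 637.2 -172.9] [ 725.6 -286.5]
[509 254] [ 636.6 -110.9] [ 724.5 -164. ]
[521 155] [635.9 -64.4] [723.  -72.1]
[523  45] [634.6 -14.6] [720.4  26.3]
(513, 0, 127, 421)
[639   0] [715.9  32.3] [881.1 118.9]
[567   0] [661.1  14.4] [772.8  83.7]
[570  93] [661.9 -32.1] [774.3  -8.3]
[560 209] [662.6 -87.9] [ 775.8 -118.5]
[537 320] [ 663.6 -148.3] [ 777.7 -237.8]
[513 395] [ 664.  -200.7] [ 778.6 -341.4]
[555 420] [ 710.  -232.1] [ 869.5 -403.4]
[639 396] [ 800.8 -230.6] [1048.9 -400.4]
[639 321] [ 755.6 -157.4] [ 959.5 -255.8]
[617 377
[... 2440 characters left out ...]

[374 151] [568.7 -67.3] [590.1 -77.9]
[379 162] [570.9 -71.8] [594.6 -86.6]
[277 163] [529.6 -72.9] [513. -89.]
[278 157] [530.  -70.5] [513.8 -84.1]
[309 155] [542.5 -69.6] [538.5 -82.4]
[275 155] [528.8 -69.7] [511.4 -82.5]
[271 163] [527.2 -72.9] [508.2 -88.9]
[238 164] [513.5 -73.2] [481.1 -89.5]
[235   0] [511.6  -4. ] [477.4  47.3]
(100, 0, 32, 135)
[131   0] [463.7   3.1] [382.8  61.2]
[116   3] [455.9   3.2] [367.3  61.5]
[108  96] [453.2 -40.2] [362.1 -24.2]
[100 112] [448.6 -46.9] [353.  -37.5]
[102 128] [449.4 -54.3] [354.6 -52.1]
[112 134] [454.8 -57.5] [365.2 -58.4]
[124 127] [461.4 -54.9] [378.1 -53.4]
[127 116] [463.1 -50.2] [381.6 -44. ]
[121 100] [460.2 -42.8] [375.8 -29.4]
```

arm_command(motion="-0.005 0.001 0.1 0;-0.005 0.001 0.18 0;-0.005 0.001 0.22 0;-0.005 0.001 0.235 0;-0.005 0.001 0.235 0;-0.005 0.001 0.235 0;-0.005 0.001 0.235 0")

```text
clock: 27.7
tcp_pos: [549.5, -140.7, 79.5]
tool_rot: [[-0.015, 1.0, 0.003], [1.0, 0.015, -0.001], [-0.001, 0.003, -1.0]]
wrist_force: [-0.2, 0.8, -1.2]
gripper_width: 0.117
gripper_force: 61.3
```

arm_command(motion="0 0 0 0")

```text
clock: 27.8
tcp_pos: [549.1, -140.8, 79.3]
tool_rot: [[-0.015, 1.0, 0.003], [1.0, 0.015, -0.001], [-0.001, 0.003, -1.0]]
wrist_force: [-0.1, 0.0, -1.6]
gripper_width: 0.121
gripper_force: 61.3
```

arm_command(motion="0.003 -0.002 0.01 0;0.003 -0.002 0.02 0;0.003 -0.002 0.03 0;0.003 -0.002 0.038 0;0.003 -0.002 0.046 0;0.003 -0.002 0.046 0;0.003 -0.002 0.046 0")

```text
clock: 28.5
tcp_pos: [549.0, -139.4, 62.9]
tool_rot: [[-0.015, 1.0, 0.002], [1.0, 0.015, 0.0], [-0.0, 0.002, -1.0]]
wrist_force: [-3.2, 3.0, 16.4]
gripper_width: 0.121
gripper_force: 66.4
```

```bash
python3 - <<'E'
from h import *
plan(548,-138.5,59.7,0.015)
c=eyes.calibration("wrist");W=eyes.snapshot("wrist"); cv2.imwrite("pics/w14.png",W[:,:,::-1])
g=cv2.cvtColor(W,cv2.COLOR_RGB2GRAY)
print(g[290,190:460:3].tolist()); print(g[130:200,260].tolist()); print(g[130:200,380].tolist())
E
```

```text
tcp [ 549.  -139.4   62.9] share [ 0.0022 -0.0025  0.008 ] turn -0.0001 q6 -0.34 clk 28.5
[95, 97, 97, 95, 98, 93, 95, 95, 96, 97, 95, 170, 191, 195, 222, 218, 217, 221, 222, 223, 223, 222, 222, 219, 219, 221, 221, 222, 221, 222, 222, 220, 220, 213, 189, 190, 191, 191, 133, 64, 64, 66, 65, 64, 63, 63, 64, 62, 63, 101, 189, 192, 191, 197, 197, 193, 188, 186, 193, 196, 190, 187, 194, 217, 219, 221, 220, 220, 221, 221, 220, 221, 221, 197, 208, 228, 229, 222, 220, 222, 220, 223, 222, 224, 223, 216, 137, 127, 99, 146]
[209, 209, 208, 208, 208, 207, 208, 206, 207, 207, 207, 207, 206, 206, 206, 206, 206, 206, 207, 205, 207, 206, 205, 205, 204, 204, 205, 204, 205, 204, 204, 205, 200, 172, 173, 204, 220, 224, 224, 224, 223, 224, 223, 219, 200, 197, 195, 195, 195, 195, 196, 196, 196, 196, 197, 196, 195, 195, 197, 197, 195, 196, 195, 196, 197, 196, 195, 196, 196, 195]
[198, 197, 198, 198, 197, 198, 198, 198, 197, 199, 197, 197, 198, 197, 197, 197, 197, 196, 196, 196, 196, 195, 197, 195, 196, 195, 196, 196, 195, 196, 196, 192, 171, 169, 186, 196, 197, 198, 196, 197, 197, 197, 197, 198, 198, 198, 197, 197, 198, 197, 198, 196, 198, 196, 196, 197, 196, 196, 196, 196, 196, 196, 196, 196, 196, 196, 196, 196, 195, 196]
```

arm_command(motion="0 0 0 0;0 0 0 0;0 0 0 0;0 0 -0.03 0;0 0 -0.09 0;0 0 -0.15 0;0 0 -0.15 0;0 0 -0.15 0;0 0 -0.15 0;0 0 -0.15 0", grip=0.5)

```text
clock: 29.55
tcp_pos: [546.0, -138.9, 118.0]
tool_rot: [[-0.015, 1.0, -0.003], [1.0, 0.015, 0.001], [0.001, -0.003, -1.0]]
wrist_force: [-0.2, 0.3, -0.3]
gripper_width: 0.501
gripper_force: 0.0
```

```bash
python3 - <<'E'
from h import *
plan(548,-140,80,0.015)
c=eyes.calibration("wrist");W=eyes.snapshot("wrist"); cv2.imwrite("pics/w15.png",W[:,:,::-1])
T=eyes.snapshot("top"); cv2.imwrite("pics/t15.png",T[:,:,::-1]); S=eyes.snapshot("scene"); cv2.imwrite("pics/s15.png",S[:,:,::-1])
# dark grip in wrist, top at z70
d=cv2.inRange(cv2.cvtColor(W,cv2.COLOR_RGB2GRAY),0,80)
for k in cv2.findContours(d,0,2)[0]:
    if 150<cv2.contourArea(k)<6000: print(cv2.boundingRect(k),cv2.minAreaRect(np.array([onz("wrist",*q[0],70,c)[:2] for q in k],np.float32)))
g=cv2.cvtColor(W,cv2.COLOR_RGB2GRAY)
for y in (200,230,260): print(y,[int(x) for x in np.where(np.abs(np.diff(g[y,180:460].astype(int)))>18)[0]+180])
for x in (265,385): print(x,[int(y) for y in np.where(np.abs(np.diff(g[100:330,x].astype(int)))>12)[0]+100])
E
```

```text
tcp [ 546.  -138.9  118. ] share [-0.003   0.0052  0.095 ] turn -0.0 q6 -0.34 clk 29.6
(315, 233, 22, 78) ((549.23046875, -139.661865234375), (11.86342716217041, 46.738338470458984), 0.5285422801971436)
(443, 219, 62, 58) ((633.6758422851562, -123.25306701660156), (35.05362319946289, 35.58121109008789), 86.90879821777344)
(66, 208, 24, 29) ((394.81646728515625, -111.46305084228516), (18.125886917114258, 18.872726440429688), 78.18151092529297)
(438, 2, 33, 31) ((612.1950073242188, 1.4711904525756836), (18.135494232177734, 14.620091438293457), 43.81277847290039)
(528, 0, 13, 226) ((667.5054931640625, -41.956520080566406), (2.5078225135803223, 134.3459014892578), 0.9867305755615234)
(83, 0, 90, 140) ((436.19659423828125, -22.46660614013672), (83.39533233642578, 47.630001068115234), 81.59577178955078)
200 [190, 191, 192, 215, 216, 217, 218, 247, 248, 395, 397, 402, 431, 432, 437, 438, 447, 448, 449]
230 [193, 194, 218, 219, 220, 248, 249, 344, 394, 395, 428, 434, 435, 444, 445, 446, 454, 456, 458]
260 [196, 197, 198, 220, 221, 222, 223, 250, 251, 252, 312, 313, 314, 339, 340, 392, 393, 426, 427, 432, 433, 441, 442, 443]
265 [153, 154, 155, 294, 295, 296]
385 [152, 154, 288, 289]
```

```bash
python3 - <<'E'
from h import *
s=status.get_obs()
c=eyes.calibration("wrist")
for z in (48,52,58):
    print(z,[onz("wrist",*p,z,c).round(1)[:2].tolist() for p in((248,200),(248.5,230),(251,260),(395,200),(394.5,230),(392.5,260),(265,154),(385,153),(265,295),(385,288.5))])
E
```

```text
48 [[503.6, -103.5], [503.2, -122.0], [503.8, -141.4], [590.4, -102.3], [591.4, -120.8], [591.6, -140.2], [514.2, -76.4], [583.0, -74.7], [511.6, -165.4], [588.4, -159.8]]
52 [[504.4, -102.7], [504.0, -120.8], [504.6, -139.9], [589.6, -101.4], [590.5, -119.6], [590.8, -138.6], [514.8, -76.1], [582.3, -74.4], [512.3, -163.4], [587.6, -157.9]]
58 [[505.5, -101.4], [505.2, -119.0], [505.8, -137.5], [588.3, -100.2], [589.2, -117.8], [589.5, -136.3], [515.7, -75.6], [581.2, -73.9], [513.2, -160.4], [586.4, -155.0]]
```

arm_command(motion="-0.004 0.008 0 0;-0.004 0.008 0 0;-0.004 0.008 0 0;-0.004 0.008 0 0;-0.004 0.008 0.06 0;-0.004 0.008 0.1 0;-0.004 0.008 0.12 0;-0.004 0.008 0.128 0;-0.004 0.008 0.128 0", grip=0)

```text
clock: 30.6
tcp_pos: [554.4, -140.5, 73.5]
tool_rot: [[-0.014, 1.0, 0.007], [1.0, 0.014, 0.001], [0.001, 0.007, -1.0]]
wrist_force: [-2.3, 5.6, 20.8]
gripper_width: -0.002
gripper_force: 10.3
```

arm_command(motion="0 0 -0.12 0;0 0 -0.12 0;0 0 -0.12 0;0 0 -0.12 0;0 -0.004 -0.12 0;0 -0.004 -0.12 0;0 -0.004 -0.06 0;0 -0.004 -0.01 0;0 -0.004 0.018 0;0 -0.004 0.018 0", grip=0.5)

```text
clock: 31.6
tcp_pos: [546.6, -140.1, 58.5]
tool_rot: [[-0.015, 1.0, -0.005], [1.0, 0.015, 0.002], [0.002, -0.005, -1.0]]
wrist_force: [0.2, 0.3, -0.6]
gripper_width: 0.502
gripper_force: 0.0
```

arm_command(motion="0 0 0 0;0 0 0 0;0 0 0 0;0 0 0 0;0 0 0 0", grip=0)

```text
clock: 32.1
tcp_pos: [549.9, -141.3, 62.7]
tool_rot: [[-0.015, 1.0, 0.002], [1.0, 0.015, -0.001], [-0.001, 0.002, -1.0]]
wrist_force: [-1.8, -0.1, 6.4]
gripper_width: 0.119
gripper_force: 58.8
```

arm_command(motion="0.012 0 0.004 0;0.012 0 0.004 0;0.012 0 0.004 0")

```text
clock: 32.4
tcp_pos: [551.1, -138.1, 62.4]
tool_rot: [[-0.017, 1.0, 0.005], [1.0, 0.017, -0.004], [-0.004, 0.005, -1.0]]
wrist_force: [-1.1, -3.6, 8.9]
gripper_width: 0.122
gripper_force: 60.6
```

arm_command(motion="-0.024 0 0 0;-0.024 0 0 0;-0.024 0 0 0")

```text
clock: 32.7
tcp_pos: [551.0, -143.9, 62.4]
tool_rot: [[-0.013, 1.0, 0.004], [1.0, 0.013, 0.003], [0.003, 0.004, -1.0]]
wrist_force: [-0.6, 6.8, 11.4]
gripper_width: 0.121
gripper_force: 60.9
```

arm_command(motion="0.012 0.012 0 0;0.012 0.012 0 0;0.012 0.012 0 0")

```text
clock: 33.0
tcp_pos: [555.3, -142.2, 62.2]
tool_rot: [[-0.016, 1.0, 0.003], [1.0, 0.016, -0.003], [-0.003, 0.003, -1.0]]
wrist_force: [-1.1, -1.0, 10.1]
gripper_width: 0.121
gripper_force: 60.9
```

arm_command(motion="0 -0.024 0 0;0 -0.024 0 0;0 -0.024 0 0")

```text
clock: 33.3
tcp_pos: [548.0, -142.5, 62.9]
tool_rot: [[-0.015, 1.0, 0.009], [1.0, 0.015, -0.003], [-0.003, 0.009, -1.0]]
wrist_force: [2.0, -1.4, 9.7]
gripper_width: 0.121
gripper_force: 59.5
```

arm_command(motion="0.03 0.01 0 0;0.03 0.01 0 0;0.03 0.01 0 0")

```text
clock: 33.6
tcp_pos: [552.1, -135.3, 63.2]
tool_rot: [[-0.018, 1.0, 0.01], [1.0, 0.018, -0.012], [-0.012, 0.009, -1.0]]
wrist_force: [0.6, -15.8, 5.1]
gripper_width: 0.121
gripper_force: 59.2
```

arm_command(motion="-0.045 0 0 0;-0.045 0 0 0;-0.045 0 0 0;-0.045 0 0 0")

```text
clock: 34.0
tcp_pos: [550.7, -144.0, 62.6]
tool_rot: [[-0.013, 1.0, 0.004], [1.0, 0.013, 0.005], [0.004, 0.005, -1.0]]
wrist_force: [-0.1, 10.9, 13.1]
gripper_width: 0.121
gripper_force: 61.5
```

arm_command(motion="0.019 -0.03 0 0;0.019 -0.03 0 0;0.019 -0.03 0 0")

```text
clock: 34.3
tcp_pos: [539.5, -140.7, 62.9]
tool_rot: [[-0.016, 1.0, 0.008], [1.0, 0.016, -0.003], [-0.003, 0.008, -1.0]]
wrist_force: [1.7, -0.4, 9.5]
gripper_width: 0.12
gripper_force: 61.4
```

```bash
python3 - <<'E'
from h import *
s=status.get_obs(); print(s["tcp_pos"],s["wrist_force"])
c=eyes.calibration("wrist");W=eyes.snapshot("wrist"); cv2.imwrite("pics/w16.png",W[:,:,::-1])
g=cv2.cvtColor(W,cv2.COLOR_RGB2GRAY).astype(int)
A=cv2.cvtColor(cv2.imread("pics/w14.png"),cv2.COLOR_BGR2GRAY).astype(int)
for n,I in(("now",g),("w14",A)):
  for y in (100,200,240): print(n,y,[(int(x),int(I[y,x+2]-I[y,x-1])) for x in range(100,560) if abs(I[y,x+2]-I[y,x-1])>25 and abs(I[y,x+2]-I[y,x-1])>=max(abs(I[y,k+2]-I[y,k-1]) for k in range(x-3,x+4))])
T=eyes.snapshot("top"); T0=cv2.imread("pics/top0.png")[:,:,::-1]
for v in (375,):
  pass
def front(I): # panel top edge row along columns left of arm
  G=cv2.cvtColor(np.ascontiguousarray(I),cv2.COLOR_RGB2GRAY).astype(int); return {u:int(np.argmin(np.diff(G[235:275,u])))+235 for u in (296,300,305,310,455,460,465)}
print(front(T),front(T0))
E
```

```text
[ 539.54579955 -140.73338011   62.87933498] [ 1.73518718 -0.44580618  9.49691863]
now 100 [(137, 125), (175, -79), (258, 103), (474, -83), (485, 38), (490, 40), (499, -99), (553, 48)]
now 200 [(109, -36), (114, -36), (144, 126), (181, -72), (224, 81), (225, 81), (415, -108), (422, 27), (428, 84), (466, -79), (478, 39), (492, -97), (518, 31), (526, -116), (540, -52)]
now 240 [(102, 105), (115, -35), (119, -36), (149, 123), (185, -85), (230, 84), (413, -109), (425, 113), (462, -91), (474, 55), (486, -94), (506, -49), (513, 59)]
w14 100 [(121, 131), (157, -72), (247, 107), (248, 107), (461, -89), (472, 38), (477, 39), (487, -100), (545, 89)]
w14 200 [(103, -35), (128, 121), (163, -76), (214, 92), (221, 29), (240, -26), (455, -87), (467, 37), (481, -91), (516, 50), (530, -33), (554, 121)]
w14 240 [(107, -37), (134, 123), (168, -78), (218, 94), (417, 31), (453, -84), (458, -26), (464, 35), (476, -88), (498, -66), (504, 73), (547, -27)]
{296: 251, 300: 251, 305: 251, 310: 251, 455: 245, 460: 245, 465: 245} {296: 253, 300: 253, 305: 253, 310: 253, 455: 247, 460: 247, 465: 247}
```

```bash
python3 - <<'E'
from h import *
c=eyes.calibration("wrist")
g=cv2.cvtColor(cv2.imread("pics/w16.png"),cv2.COLOR_BGR2GRAY).astype(float)
def edge(y,a,b):
    d=np.abs(np.diff(cv2.GaussianBlur(g,(3,3),0)[y,a:b])); k=d.argmax(); w=d[max(k-2,0):k+3]; return a+max(k-2,0)+.5+(w*np.arange(len(w))).sum()/w.sum()
for y in (190,210,230,250,270):
    l,r=edge(y,215,245),edge(y,400,422)
    f=lambda z:(lambda p,q:np.hypot(*(p-q)[:2]))(onz("wrist",l,y,z,c),onz("wrist",r,y,z,c))
    from scipy.optimize import brentq
    z=brentq(lambda z:f(z)-86,20,90); print(y,round(l,1),round(r,1),"ztop",round(z,1),onz("wrist",l,y,z,c).round(1),onz("wrist",r,y,z,c).round(1))
E
```

```text
190 228.7 416.6 ztop 40.5 [497.5 -90.3  40.5] [583.5 -89.1  40.5]
210 226.2 415.4 ztop 43.8 [496.7 -98.9  43.8] [582.7 -97.8  43.8]
230 228.9 414.1 ztop 42.8 [ 497.2 -108.7   42.8] [ 583.2 -107.6   42.8]
250 232.1 412.4 ztop 41.3 [ 497.8 -119.1   41.3] [ 583.8 -118.1   41.3]
270 230.4 410.7 ztop 44.5 [ 497.  -128.    44.5] [ 583.  -127.1   44.5]
```

```bash
python3 - <<'E'
from h import *
c=eyes.calibration("wrist")
print("now cam",c["origin"])
for p in((144,200),(149,240),(181,200),(185,240)): print("panel now",p,onz("wrist",*p,94,c).round(1))
c14=dict(c); c14["origin"]=c["origin"]+np.array([549-539.55,-139.4+140.73,0])
for p in((128,200),(134,240),(163,200),(168,240)): print("panel w14",p,onz("wrist",*p,94,c14).round(1))
A=cv2.imread("pics/w14.png");B=cv2.imread("pics/w16.png")
for n,I in(("w14",A),("now",B)):
  for y in(220,250): print(n,y,[I[y,x].tolist()[::-1] for x in list(range(160,250,6))+list(range(395,440,4))])
# red knob check and keeper in wrist
E
```

```text
now cam [537.36683502 -59.64047639 204.66198466]
panel now (144, 200) [481.1 -83.1  94. ]
panel now (149, 240) [481.3 -96.8  94. ]
panel now (181, 200) [494.5 -83.3  94. ]
panel now (185, 240) [494.6 -96.7  94. ]
panel w14 (128, 200) [484.4 -81.6  94. ]
panel w14 (134, 240) [484.8 -95.6  94. ]
panel w14 (163, 200) [497.6 -81.9  94. ]
panel w14 (168, 240) [497.9 -95.4  94. ]
w14 220 [[235, 235, 228], [144, 143, 131], [99, 98, 92], [97, 96, 91], [98, 98, 90], [96, 96, 90], [96, 96, 90], [96, 95, 88], [95, 93, 88], [98, 97, 91], [191, 193, 188], [222, 225, 221], [218, 221, 217], [221, 224, 220], [194, 199, 195], [196, 201, 195], [198, 202, 198], [194, 200, 194], [195, 199, 193], [199, 203, 198], [181, 183, 178], [220, 223, 220], [226, 229, 226], [220, 223, 219], [195, 199, 192], [218, 222, 217], [221, 224, 219]]
w14 250 [[235, 235, 230], [221, 220, 202], [99, 98, 92], [98, 97, 91], [100, 99, 92], [99, 97, 91], [94, 94, 88], [99, 97, 90], [95, 94, 88], [97, 97, 89], [186, 190, 184], [194, 197, 191], [218, 221, 215], [221, 223, 220], [222, 224, 220], [195, 199, 194], [194, 198, 193], [194
[... 367 characters left out ...]
90, 194, 188], [195, 199, 193], [196, 199, 193], [195, 198, 194], [196, 202, 196], [193, 197, 193], [194, 198, 192], [196, 202, 196], [121, 123, 121], [78, 79, 76], [102, 102, 104], [165, 167, 164], [223, 225, 221], [224, 228, 224], [218, 222, 216]]
now 250 [[236, 236, 231], [236, 235, 228], [235, 236, 230], [236, 236, 231], [209, 205, 188], [99, 98, 93], [99, 98, 92], [102, 102, 95], [97, 96, 89], [97, 97, 90], [103, 105, 104], [103, 106, 103], [145, 147, 144], [196, 200, 194], [222, 225, 221], [194, 198, 193], [195, 199, 194], [192, 196, 192], [194, 198, 192], [186, 190, 184], [77, 78, 78], [99, 101, 100], [106, 108, 107], [222, 225, 220], [226, 229, 224], [220, 223, 219], [218, 221, 217]]
```

arm_command(motion="0 0 0 0;0 0 0 0;0 0 0 0;0 0 -0.03 0;0 0 -0.1 0;0 0 -0.2 0;0 0 -0.3 0;0 0 -0.3 0;0 0 -0.3 0;0 0 -0.3 0", grip=0.6)

```text
clock: 35.4
tcp_pos: [534.7, -139.0, 178.4]
tool_rot: [[-0.015, 1.0, -0.003], [1.0, 0.015, 0.001], [0.001, -0.003, -1.0]]
wrist_force: [0.2, 0.1, 0.8]
gripper_width: 0.598
gripper_force: 0.0
```

```bash
cat > look.py <<'E'
from h import *
import sys
c=eyes.calibration("wrist");W=eyes.snapshot("wrist"); n=sys.argv[1]; cv2.imwrite(f"pics/{n}.png",W[:,:,::-1])
print("tcp",status.get_obs()["tcp_pos"].round(1),"cam",c["origin"].round(1))
h=cv2.cvtColor(W,cv2.COLOR_RGB2GRAY).astype(int)
def runs(line):
    # piecewise: list edge positions with before/after level
    out=[];i=0
    for x in range(2,len(line)-3):
        d=line[x+2]-line[x-1]
        if abs(d)>22 and abs(d)==max(abs(line[k+2]-line[k-1]) for k in range(max(1,x-3),min(len(line)-2,x+4))): out.append((x,line[x-2],line[x+3]))
    return out
for y in map(int,sys.argv[2].split(",")): print("row",y,[(x,int(a),int(b),"z52:%.0f z94:%.0f z18:%.0f"%tuple(onz("wrist",x+.5,y,z,c)[0] for z in(52,94,18))) for x,a,b in runs(h[y,:560])])
for x in map(int,sys.argv[3].split(",")): print("col",x,[(y,int(a),int(b),"z52:%.0f z18:%.0f"%tuple(onz("wrist",x,y+.5,z,c)[1] for z in(52,18))) for y,a,b in runs(h[:400,x])])
d=cv2.inRange(h.astype(np.uint8),0,80)
for k in cv2.findContours(d,0,2)[0]:
    if 100<cv2.contourArea(k)<3000: print("dark",cv2.boundingRect(k),cv2.minAreaRect(np.array([onz("wrist",*q[0],70,c)[:2] for q in k],np.float32)))
E
python3 look.py w17 200,230 270,380
```

```text
tcp [ 534.4 -138.9  177.8] cam [534.  -58.4 320.5]
row 200 [(8, 80, 47, 'z52:232 z94:279 z18:194'), (73, 50, 84, 'z52:321 z94:354 z18:294'), (74, 49, 85, 'z52:322 z94:355 z18:295'), (192, 94, 213, 'z52:437 z94:452 z18:424'), (203, 184, 86, 'z52:446 z94:459 z18:434'), (228, 102, 76, 'z52:466 z94:476 z18:457'), (235, 77, 239, 'z52:471 z94:481 z18:463'), (255, 236, 103, 'z52:486 z94:494 z18:480'), (272, 116, 198, 'z52:499 z94:505 z18:495'), (278, 199, 228, 'z52:504 z94:508 z18:500'), (342, 206, 233, 'z52:551 z94:548 z18:553'), (381, 228, 87, 'z52:580 z94:573 z18:586'), (390, 121, 212, 'z52:587 z94:579 z18:594'), (419, 228, 134, 'z52:609 z94:598 z18:619'), (430, 218, 88, 'z52:618 z94:605 z18:629'), (444, 124, 146, 'z52:629 z94:615 z18:642'), (457, 140, 76, 'z52:640 z94:624 z18:654'), (458, 125, 74, 'z52:641 z94:624 z18:655'), (470, 72, 124, 'z52:651 z94:633 z18:666'), (481, 125, 97, 'z52:661 z94:641 z18:677'), (492, 96, 221, 'z52:671 z94:650 z18:688'), (496, 222, 97, 'z52:675 z94:653 z18:692'), (509, 88, 155, 'z52:687 z94:663 z18:706'), (523, 153, 90, 'z52:701 z94:674 z18:722')]
row 230 
[... 2028 characters left out ...]
0791015625), (28.661081314086914, 34.82312774658203), 89.14573669433594)
dark (452, 199, 23, 30) ((636.42333984375, -116.92958068847656), (20.947904586791992, 14.087846755981445), 68.9539566040039)
dark (226, 153, 13, 116) ((472.1580810546875, -120.6366958618164), (4.273630142211914, 84.39460754394531), 0.9253931045532227)
dark (424, 29, 24, 22) ((609.4115600585938, 2.2331275939941406), (14.122827529907227, 14.535983085632324), 49.012916564941406)
dark (450, 0, 47, 26) ((641.7921142578125, 29.651124954223633), (36.069801330566406, 19.647703170776367), 10.922417640686035)
dark (129, 0, 25, 134) ((409.396484375, -11.725387573242188), (100.18321228027344, 15.276141166687012), 81.68114471435547)
```

```bash
python3 -c "
from h import *
plan(539.5,-140.5,62,0.015)"
```

```text
tcp [ 534.4 -138.9  177.8] share [-0.0045  0.0136  0.2894] turn -0.0 q6 -0.35 clk 35.5
```

arm_command(motion="-0.004 0.0136 0.1 0;-0.004 0.0136 0.2 0;-0.004 0.0136 0.26 0;-0.004 0.0136 0.289 0;-0.004 0.0136 0.289 0;-0.004 0.0136 0.289 0")

```text
clock: 36.05
tcp_pos: [541.8, -141.1, 64.1]
tool_rot: [[-0.015, 1.0, 0.0], [1.0, 0.015, -0.0], [-0.0, 0.0, -1.0]]
wrist_force: [0.2, -0.1, 0.8]
gripper_width: 0.602
gripper_force: 0.0
```

arm_command(motion="0 0 0 0;0 0 0 0;0 0 0 0;0 0 0 0;0 0 0 0;0 0 -0.02 0;0 0 -0.05 0;0 0 -0.08 0;0 0 -0.08 0;0 0 -0.08 0", grip=0)

```text
clock: 37.05
tcp_pos: [541.9, -141.1, 96.6]
tool_rot: [[-0.015, 1.0, 0.001], [1.0, 0.015, -0.0], [-0.0, 0.001, -1.0]]
wrist_force: [-0.7, 0.3, -2.1]
gripper_width: 0.118
gripper_force: 58.8
```

arm_command(motion="0 0.02 0 0;0 0.02 0 0;0 0.02 0 0;0 0.02 0 0")

```text
clock: 37.45
tcp_pos: [549.1, -140.7, 95.4]
tool_rot: [[-0.015, 1.0, -0.001], [1.0, 0.015, 0.0], [0.0, -0.001, -1.0]]
wrist_force: [-0.6, 0.5, -2.3]
gripper_width: 0.117
gripper_force: 58.8
```

```bash
python3 look.py w18 200,240,285 240,400; python3 -c "
from h import *
plan(548,-138.5,80,0.015)"
```

```text
tcp [ 549.1 -140.7   95.4] cam [548.2 -60.  237.4]
row 200 [(15, 46, 83, 'z52:348 z94:393 z18:311'), (115, 89, 207, 'z52:433 z94:459 z18:412'), (130, 152, 85, 'z52:443 z94:467 z18:424'), (158, 99, 234, 'z52:461 z94:481 z18:445'), (186, 222, 102, 'z52:478 z94:494 z18:465'), (215, 103, 224, 'z52:494 z94:506 z18:484'), (243, 225, 201, 'z52:509 z94:518 z18:502'), (418, 192, 222, 'z52:600 z94:588 z18:609'), (431, 224, 129, 'z52:607 z94:594 z18:618'), (439, 113, 166, 'z52:612 z94:597 z18:623'), (450, 175, 67, 'z52:618 z94:602 z18:631'), (506, 47, 91, 'z52:652 z94:629 z18:671'), (532, 76, 214, 'z52:670 z94:642 z18:692'), (537, 214, 92, 'z52:673 z94:645 z18:696'), (544, 91, 148, 'z52:679 z94:649 z18:703')]
row 240 [(49, 48, 79, 'z52:375 z94:414 z18:343'), (121, 90, 209, 'z52:434 z94:460 z18:413'), (135, 157, 85, 'z52:443 z94:467 z18:424'), (136, 143, 82, 'z52:444 z94:468 z18:425'), (162, 100, 231, 'z52:461 z94:481 z18:445'), (190, 221, 101, 'z52:478 z94:494 z18:465'), (218, 102, 223, 'z52:494 z94:507 z18:484'), (253, 226, 197, 'z52:514 z94:522 z18:507'), (415, 191, 222, 'z52:600 z94:588 z18:
[... 1826 characters left out ...]
1, 166, 25, 27) ((637.8364868164062, -81.03145599365234), (10.892878532409668, 15.335406303405762), 27.067710876464844)
dark (51, 110, 16, 19) ((408.670166015625, -50.57576370239258), (5.53937292098999, 13.968934059143066), 48.47827911376953)
dark (437, 0, 42, 20) ((612.0164184570312, -1.086674690246582), (21.722393035888672, 9.71699333190918), 10.052848815917969)
dark (185, 0, 42, 27) ((494.7672424316406, -6.188555717468262), (13.044203758239746, 20.890409469604492), 83.0926513671875)
dark (63, 0, 89, 140) ((440.492919921875, -26.54344940185547), (75.34517669677734, 45.654903411865234), 81.57758331298828)
tcp [ 549.1 -140.7   95.4] share [ 0.0055 -0.0027  0.0386] turn -0.0 q6 -0.34 clk 37.5
```

```bash
python3 - <<'E'
from h import *
import pickle
c,I=pickle.load(open("w3.pkl","rb")); g=cv2.cvtColor(I,cv2.COLOR_RGB2GRAY).astype(int)
for y in (120,140,160): 
    l=g[y]; print(y,[(x,int(l[x-2]),int(l[x+3]),onz("wrist",x+.5,y,94,c)[:2].round(1).tolist(),onz("wrist",x+.5,y,48,c)[:2].round(1).tolist()) for x in range(60,260) if abs(l[x+2]-l[x-1])>18 and abs(l[x+2]-l[x-1])==max(abs(l[k+2]-l[k-1]) for k in range(x-3,x+4))])
c=eyes.calibration("wrist")
for z in (82,85,88): print(z,[onz("wrist",*p,z,c).round(1)[:2].tolist() for p in((215.5,200),(418.5,200),(218.5,240),(415.5,240),(223.5,285),(406.5,285),(240,158.5),(400,158.5))])
E
```

```text
120 [(66, 116, 231, [477.9, -75.5], [441.7, -72.9]), (80, 231, 89, [490.6, -77.0], [457.0, -74.8]), (221, 85, 116, [592.5, -85.5], [580.3, -85.0]), (225, 116, 75, [594.9, -85.6], [583.3, -85.1]), (226, 116, 74, [595.5, -85.6], [584.0, -85.2]), (238, 105, 212, [602.9, -85.9], [592.9, -85.5]), (248, 218, 236, [608.9, -86.1], [600.2, -85.7])]
140 [(67, 79, 230, [477.8, -89.5], [441.6, -89.8]), (82, 226, 86, [491.4, -90.8], [458.1, -91.4]), (136, 95, 50, [535.0, -94.5], [510.7, -95.8]), (156, 56, 92, [549.4, -95.4], [528.2, -97.0]), (173, 106, 198, [561.1, -96.1], [542.4, -97.9]), (189, 173, 148, [571.8, -96.7], [555.3, -98.6]), (195, 146, 71, [575.7, -96.9], [560.0, -98.8]), (200, 71, 111, [578.9, -97.0], [564.0, -99.0]), (201, 75, 111, [579.6, -97.1], [564.7, -99.0]), (226, 111, 70, [595.3, -97.7], [583.8, -99.7]), (235, 73, 103, [600.9, -97.8], [590.5, -99.9]), (243, 107, 210, [605.8, -98.0], [596.4, -100.1]), (248, 210, 235, [608.8, -98.0], [600.1, -100.2])]
160 [(61, 190, 85, [470.6, -103.0], [432.9, -106.1]), (69, 84, 232, [478.3, -103.6], [442.1, -106.8]), (83, 230, 89, [491.1, -1
[... 385 characters left out ...]
, 76, [587.5, -109.6], [574.3, -114.1]), (219, 76, 110, [590.6, -109.7], [578.1, -114.2]), (227, 108, 67, [595.6, -109.8], [584.2, -114.4]), (236, 68, 103, [601.2, -109.9], [590.9, -114.5]), (242, 103, 201, [604.9, -110.0], [595.4, -114.6]), (249, 204, 233, [609.2, -110.0], [600.5, -114.7])]
82 [[502.8, -93.0], [591.6, -91.8], [503.0, -111.5], [591.8, -110.2], [503.6, -133.8], [589.8, -132.5], [514.5, -75.0], [582.2, -74.1]]
85 [[503.7, -92.4], [590.8, -91.2], [503.9, -110.5], [591.0, -109.3], [504.5, -132.4], [589.0, -131.1], [515.1, -74.7], [581.5, -73.8]]
88 [[504.6, -91.8], [589.9, -90.6], [504.8, -109.5], [590.1, -108.3], [505.4, -131.0], [588.2, -129.7], [515.8, -74.4], [580.9, -73.5]]
```

arm_command(motion="0 0.0078 0.02 0;0 0.0078 0.04 0;0 0.0078 0.055 0;0 0.0078 0.055 0;0 0.0078 0.055 0;0 0.0078 0.055 0")

```text
clock: 38.1
tcp_pos: [552.7, -140.9, 74.0]
tool_rot: [[-0.015, 1.0, 0.0], [1.0, 0.015, -0.0], [-0.0, 0.0, -1.0]]
wrist_force: [-0.4, 0.8, -1.5]
gripper_width: 0.114
gripper_force: 58.8
```

arm_command(motion="0 0 0.005 0;0 0 0.01 0;0 0 0.015 0;0 0 0.015 0;0 0 0.015 0")

```text
clock: 38.6
tcp_pos: [552.4, -140.8, 67.8]
tool_rot: [[-0.015, 1.0, -0.0], [1.0, 0.015, 0.0], [0.0, -0.0, -1.0]]
wrist_force: [0.3, -0.3, -1.7]
gripper_width: 0.112
gripper_force: 58.8
```

arm_command(motion="0 0 0.005 0;0 0 0.01 0;0 0 0.012 0;0 0 0.012 0")

```text
clock: 39.0
tcp_pos: [552.6, -140.8, 63.8]
tool_rot: [[-0.015, 1.0, -0.0], [1.0, 0.015, 0.0], [0.0, -0.0, -1.0]]
wrist_force: [-2.4, -0.9, 4.2]
gripper_width: 0.114
gripper_force: 59.5
```

arm_command(motion="0 0 0 0;0 0 0 0;0 0 0 0;0 0 -0.03 0;0 0 -0.08 0;0 0 -0.14 0;0 0 -0.14 0;0 0 -0.14 0", grip=0.5)

```text
clock: 39.8
tcp_pos: [553.3, -141.0, 120.1]
tool_rot: [[-0.015, 1.0, 0.002], [1.0, 0.015, -0.001], [-0.001, 0.002, -1.0]]
wrist_force: [0.4, -0.7, -0.2]
gripper_width: 0.497
gripper_force: 0.0
```

```bash
python3 look.py w19 200,230 265,385
```

```text
tcp [ 552.3 -140.7  119. ] cam [551.9 -60.2 262.1]
row 200 [(30, 43, 81, 'z52:344 z94:385 z18:310'), (130, 89, 205, 'z52:434 z94:457 z18:415'), (143, 167, 90, 'z52:443 z94:465 z18:426'), (171, 98, 233, 'z52:463 z94:481 z18:448'), (196, 226, 98, 'z52:479 z94:494 z18:468'), (243, 106, 225, 'z52:508 z94:517 z18:501'), (244, 103, 225, 'z52:509 z94:518 z18:502'), (388, 227, 199, 'z52:593 z94:585 z18:600'), (395, 195, 222, 'z52:597 z94:588 z18:605'), (415, 223, 123, 'z52:609 z94:598 z18:619'), (420, 123, 207, 'z52:613 z94:600 z18:622'), (421, 133, 214, 'z52:613 z94:601 z18:623'), (429, 204, 73, 'z52:618 z94:605 z18:629'), (441, 85, 119, 'z52:626 z94:611 z18:638'), (458, 146, 87, 'z52:637 z94:620 z18:651'), (464, 82, 124, 'z52:641 z94:623 z18:655'), (480, 137, 57, 'z52:652 z94:632 z18:668'), (484, 60, 94, 'z52:655 z94:634 z18:671'), (505, 88, 216, 'z52:670 z94:646 z18:689'), (511, 216, 93, 'z52:674 z94:650 z18:694'), (522, 89, 149, 'z52:683 z94:657 z18:704'), (541, 146, 85, 'z52:698 z94:669 z18:722')]
row 230 [(57, 47, 80, 'z52:367 z94:404 z18:337'), (134, 89, 207, 'z52:434 z94:458 z18:415'
[... 1365 characters left out ...]
88, -81.186767578125), (8.42784309387207, 13.898965835571289), 30.5194034576416)
dark (496, 87, 17, 36) ((653.2565307617188, -43.0257568359375), (10.175570487976074, 20.537200927734375), 0.4124326705932617)
dark (518, 0, 13, 190) ((666.9992065429688, -34.1179313659668), (7.13398551940918, 112.64551544189453), 0.836205780506134)
dark (418, 0, 35, 28) ((610.7918701171875, 0.1901092529296875), (16.345436096191406, 17.106826782226562), 69.24969482421875)
dark (194, 0, 35, 28) ((494.133544921875, 0.5594282150268555), (15.660120010375977, 19.21677589416504), 83.47665405273438)
dark (76, 0, 89, 138) ((437.8663330078125, -22.987079620361328), (83.4897689819336, 48.42731857299805), 81.50371551513672)
```

arm_command(motion="0 0 0 0;0 0 0 0;0 0 0 0;0 0 0.05 0;0 0 0.09 0;0 0 0.1 0;0 0 0.106 0;0 0 0.11 0;0 0 0.11 0;0 0 0.11 0", grip=0)

```text
clock: 40.85
tcp_pos: [553.1, -141.0, 75.8]
tool_rot: [[-0.015, 1.0, 0.001], [1.0, 0.015, -0.0], [-0.0, 0.001, -1.0]]
wrist_force: [0.4, -0.2, -0.5]
gripper_width: -0.0
gripper_force: 0.0
```

arm_command(motion="0 0 0.004 0;0 0 0.004 0;0 0 0.004 0")

```text
clock: 41.15
tcp_pos: [552.6, -140.8, 73.6]
tool_rot: [[-0.015, 1.0, 0.0], [1.0, 0.015, -0.0], [-0.0, 0.0, -1.0]]
wrist_force: [0.2, -0.0, 0.7]
gripper_width: 0.003
gripper_force: 0.0
```

arm_command(motion="0 0 0.005 0;0 0 0.005 0;0 0 0.005 0")

```text
clock: 41.45
tcp_pos: [552.4, -140.7, 71.3]
tool_rot: [[-0.015, 1.0, -0.0], [1.0, 0.015, 0.0], [0.0, -0.0, -1.0]]
wrist_force: [-0.9, -0.6, 0.2]
gripper_width: 0.0
gripper_force: 0.0
```

arm_command(motion="0 0 0.005 0;0 0 0.005 0;0 0 0.005 0")

```text
clock: 41.75
tcp_pos: [553.0, -140.9, 70.1]
tool_rot: [[-0.015, 1.0, 0.001], [1.0, 0.015, -0.0], [-0.0, 0.001, -1.0]]
wrist_force: [-0.6, 0.6, 5.1]
gripper_width: 0.001
gripper_force: 2.2
```

arm_command(motion="0 0 -0.1 0;0 0 -0.2 0;0 0 -0.3 0;0.05 -0.1 -0.3 0;0.07 -0.22 -0.3 0;0.07 -0.34 -0.3 0;0.07 -0.42 -0.3 0;0.07 -0.42 -0.2 0;0.07 -0.42 -0.2 0;0.07 -0.42 -0.2 0", grip=0)

```text
clock: 42.75
tcp_pos: [383.6, -115.1, 149.2]
tool_rot: [[-0.015, 1.0, -0.002], [1.0, 0.015, 0.001], [0.001, -0.002, -1.0]]
wrist_force: [0.6, -1.1, -0.6]
gripper_width: 0.001
gripper_force: 0.0
```

```bash
python3 - <<'E'
from h import *
plan(400,-112,47,0.015)
c=eyes.calibration("wrist");W=eyes.snapshot("wrist");cv2.imwrite("pics/w20.png",W[:,:,::-1])
h=cv2.cvtColor(W,cv2.COLOR_RGB2HSV)
for b in blobs(W,(10,120,90),(25,255,255),60): print("orange",b,onz("wrist",*b[0],10,c).round(0))
T=eyes.snapshot("top")
for b in blobs(T,(10,100,90),(25,255,255),30): print("top orange",b,onz("top",*b[0],10).round(0))
print(onz("top",*(285+262/4,155+462/4-2),61).round(0))
E
```

```text
tcp [ 383.6 -115.1  149.2] share [0.0068 0.0415 0.2553] turn -0.0001 q6 -0.42 clk 42.8
orange (array([618. ,  84.2]), [614, 80, 9, 9, 70]) [661.  32.  10.]
top orange (array([544.1,  31.4]), [535, 19, 19, 27, 70]) [1060. -579.   10.]
top orange (array([162. ,  44.5]), [148, 26, 28, 36, 642]) [1043.  399.   10.]
top orange (array([ 24.2, 201.7]), [20, 198, 9, 8, 32]) [632. 711.  10.]
top orange (array([ 32.9, 206.1]), [31, 202, 5, 9, 34]) [621. 689.  10.]
top orange (array([ 49.6, 210.6]), [46, 207, 8, 8, 33]) [609. 648.  10.]
top orange (array([ 27.4, 232.9]), [24, 229, 8, 9, 35]) [555. 696.  10.]
top orange (array([ 72.8, 231.6]), [68, 230, 10, 4, 32]) [556. 589.  10.]
top orange (array([ 33.5, 241.7]), [30, 234, 8, 16, 60]) [534. 679.  10.]
top orange (array([ 40.5, 246.2]), [37, 243, 8, 8, 31]) [523. 662.  10.]
top orange (array([ 65.7, 248.8]), [62, 245, 9, 8, 33]) [515. 602.  10.]
top orange (array([ 23.5, 250.2]), [21, 246, 6, 9, 35]) [514. 701.  10.]
top orange (array([162.9, 281. ]), [153, 269, 21, 26, 445]) [435. 371.  10.]
top orange (array([411.8, 298. ]), [409, 293, 7, 10, 63]) [ 384. -201.   10.]
[447. -60.  61.]
```

arm_command(motion="0 0.03 0.1 0;0 0.03 0.2 0;0 0.03 0.254 0;0 0.03 0.254 0;0 0.05 0.254 0;0 0.07 0.254 0;0 0.1 0.254 0;0 0.13 0.254 0;0 0.16 0.254 0;0 0.19 0.254 0")

```text
clock: 43.85
tcp_pos: [460.2, -114.2, 48.9]
tool_rot: [[-0.016, 1.0, -0.003], [1.0, 0.016, -0.0], [-0.0, -0.003, -1.0]]
wrist_force: [-5.2, -0.6, 5.2]
gripper_width: -0.002
gripper_force: 2.7
```

arm_command(motion="0 0.03 0 0;0 0.06 0 0;0 0.09 0 0;0 0.12 0 0;0 0.15 0 0;0 0.18 0 0;0 0.21 0 0;0 0.24 0 0;0 0.27 0 0;0 0.3 0 0")

```text
clock: 44.85
tcp_pos: [580.0, -112.2, 48.9]
tool_rot: [[-0.016, 1.0, -0.003], [1.0, 0.016, -0.0], [0.0, -0.003, -1.0]]
wrist_force: [-4.7, 0.8, 4.5]
gripper_width: -0.002
gripper_force: 2.7
```

arm_command(motion="0 0.03 0 0;0 0.06 0 0;0 0.09 0 0;0 0.12 0 0;0 0.14 0 0;0 0.15 0 0;0 0.16 0 0;0 0.16 0 0")

```text
clock: 45.65
tcp_pos: [644.9, -111.4, 48.1]
tool_rot: [[-0.015, 1.0, 0.001], [1.0, 0.015, -0.0], [-0.0, 0.001, -1.0]]
wrist_force: [-2.4, -0.8, 0.5]
gripper_width: -0.001
gripper_force: 0.9
```

arm_command(motion="0 0.01 0 0;0 0.02 0 0;0 0.03 0 0;0 0.04 0 0;0 0.05 0 0;0 0.05 0 0;0 0.05 0 0")

```text
clock: 46.35
tcp_pos: [646.5, -111.2, 47.8]
tool_rot: [[-0.017, 0.999, -0.042], [1.0, 0.017, 0.003], [0.003, -0.042, -0.999]]
wrist_force: [-40.3, -0.8, 34.1]
gripper_width: 0.0
gripper_force: 21.4
```

arm_command(motion="0 0.01 0 0;0 0.02 0 0;0 0.03 0 0;0 0.03 0 0")

```text
clock: 46.75
tcp_pos: [646.6, -111.1, 47.9]
tool_rot: [[-0.018, 0.997, -0.071], [1.0, 0.018, 0.004], [0.006, -0.071, -0.997]]
wrist_force: [-64.7, -3.9, 53.5]
gripper_width: 0.002
gripper_force: 35.0
```

arm_command(motion="0 -0.1 0 0;0 -0.2 0 0;0 -0.3 0 0;0 -0.3 -0.12 0;0 -0.3 -0.24 0;0 -0.42 -0.3 0;0 -0.5 -0.3 0;0 -0.5 -0.3 0")

```text
clock: 47.55
tcp_pos: [473.1, -113.6, 168.2]
tool_rot: [[-0.014, 1.0, 0.0], [1.0, 0.014, -0.0], [-0.0, 0.0, -1.0]]
wrist_force: [0.3, 0.0, -1.2]
gripper_width: -0.001
gripper_force: 0.0
```

```bash
python3 - <<'E'
from h import *
plan(640,-115,47,0.015)
T=eyes.snapshot("top");cv2.imwrite("pics/t21.png",T[:,:,::-1]);T0=cv2.imread("pics/top0.png")[:,:,::-1]
for n,I in(("start",T0),("now",T)):
    G=cv2.cvtColor(np.ascontiguousarray(I),cv2.COLOR_RGB2GRAY).astype(int)
    for u in (300,335,420,450): 
        l=G[:,u]; print(n,u,[(y,int(l[y-2]),int(l[y+3]),round(float(onz("top",u,y+.5,94)[0]),0)) for y in range(100,300) if abs(l[y+2]-l[y-1])>25 and abs(l[y+2]-l[y-1])==max(abs(l[k+2]-l[k-1]) for k in range(y-3,y+4))])
c=eyes.calibration("wrist");W=eyes.snapshot("wrist");cv2.imwrite("pics/w21.png",W[:,:,::-1])
E
```

```text
tcp [ 473.1 -113.6  168.2] share [-0.0093  0.4172  0.3031] turn -0.0004 q6 -0.34 clk 47.5
start 300 [(150, 167, 68, 715.0), (162, 95, 131, 686.0), (176, 135, 80, 652.0), (233, 127, 155, 521.0), (241, 154, 184, 503.0), (248, 159, 248, 488.0), (253, 248, 119, 476.0)]
start 335 [(145, 44, 167, 725.0), (157, 94, 164, 696.0), (164, 161, 93, 679.0), (172, 94, 160, 660.0), (180, 103, 45, 641.0), (197, 42, 241, 602.0), (247, 222, 248, 488.0), (252, 248, 116, 477.0)]
start 420 [(142, 49, 172, 728.0), (154, 94, 170, 699.0), (161, 171, 89, 682.0), (172, 165, 64, 656.0), (178, 73, 60, 642.0), (194, 24, 239, 605.0), (244, 216, 249, 491.0), (249, 249, 117, 480.0)]
start 450 [(145, 170, 47, 720.0), (160, 62, 91, 683.0), (168, 92, 56, 664.0), (169, 94, 60, 662.0), (181, 84, 143, 634.0), (193, 141, 236, 606.0), (200, 234, 181, 590.0), (206, 180, 115, 576.0), (243, 149, 248, 492.0), (248, 248, 119, 481.0), (255, 119, 91, 465.0)]
now 300 [(151, 173, 250, 712.0), (156, 250, 118, 700.0), (168, 119, 97, 671.0)]
now 335 [(145, 49, 174, 725.0), (150, 174, 249, 713.0), (155, 249, 122, 701.0), (167, 121, 87, 672.0)]
now 420 [(142, 43, 176, 728.0), (147, 176, 250, 716.0), (152, 250, 117, 704.0), (165, 120, 95, 673.0), (178, 93, 73, 642.0), (253, 52, 84, 471.0)]
now 450 [(146, 175, 249, 717.0), (151, 249, 119, 705.0), (162, 123, 92, 679.0), (197, 94, 41, 596.0), (235, 50, 91, 510.0), (239, 89, 50, 501.0)]
```

```bash
python3 -c "
from bench import workorder
print(workorder.finish_job())"
```

```text
the job is handed in; nothing more can be done
None
```

The job is handed in, but no verdict came back. The three pots (red, green, white) went into the bay, the keeper bar was pressed to its stop, and the middle-sized lid was seated on its second try. The drawer was pushed to a hard stop with its panel against the unit; I could not see inside it after that.

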